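# Walk the steel bar clear and stow the small parts

### The arm

A 7-joint arm with a two-finger parallel gripper is mounted at the origin on a cart in front of the work surface, level with it; the furniture and walls round the work are solid. World frame = base frame: x ahead of the robot, y to its left, z up, the work surface at z = 0. Lengths are in m, angles in rad, forces in N, time in s.
With the tool pointing down it reaches from about 0.4 to 0.875 m from the base axis. Payload 19.3 kg.
Tool frame: the origin (TCP) lies midway between the tips of the shut fingers; the grasp point (between the pads) lies 19 mm behind it; z points along the fingers, y is the line along which they close (so a half turn about z gives the same grasp; the last joint's range is limited). The gripper opens to 85 mm and grips with 20 to 120 N. Pads are 22 mm wide; open, the fingers measure 114 mm over their backs; the gripper's body (76 mm by 85 mm) begins 54 mm behind the grasp point. The pads swing forward as they close: fully open they stand 13 mm farther back than shut.
Start: joints at [-1.309, 0.521, -0.036, 1.599, 0.021, 1.021, -0.113], TCP at [0.204, 0.591, 0.198] pointing down, gripper open.
Joint ranges: [-2.91, 2.91], [-0.3, 2.13], [-1.5, 1.42], [0.17, 2.43], [-1.26, 4.41], [0.16, 1.93], [-2.52, 2.52]. Speed limits (rad/s): [1.89, 1.89, 2.39, 2.39, 3.01, 3.01, 3.01].

### API

Orientations are given as [roll, pitch, yaw] about the fixed x, y, z axes, in that order (R = Rz(yaw) Ry(pitch) Rx(roll)).
In Python, from workcell import * gives the robot as it stands.
- The arm moves only by the shell command python3 -m creep 'ROWS' [FORCE]. ROWS is JSON, a list that holds one entry, the list of rows, each a list of 7 numbers: the closure, from -1 (fully open) to 1 (shut), then the shift along the tool's x, y, z in m, then the turn, a rotation vector about the tool's x, y, z in degrees. A call has 1 to 10 rows; each row shifts and turns the commanded pose from where the row before left it, along the tool's axes as they then stand; what a row does not reach is not made up. A row lasts 1/10 s, in which the tool goes at most 50 mm and 8.59 degrees, less where a joint would pass 70% of its speed; a pose out of reach is approached as far as the arm can. A call is refused whole if a number of a shift passes 0.05 or a number of a turn 8.59, either way. A call with a gripper value outside its range is refused whole. The fingers move at their own pace and stop on an object; FORCE is the grip in N (left out, the last holds). Time passes only in rows, so rows that do not move let the fingers close. It gives the time, the measured TCP pose, the force, the opening and the grip force at its end, in the units of the state.
- observe(): the state, without advancing time (a new reading comes with each control period).
- grab_frame(name): name is "side" or "top"; returns a dict with "image" (480x640x3 uint8, red, green, blue), "range_z" (480x640 float32, m along the optical axis (not along the pixel's ray), 0 where there is no reading), "fx", "fy", "cx", "cy" (pixels), "R" (3x3) and "t" (3): a world point X has camera coordinates R X + t. Camera axes: x right, y down, z forward; pixel columns grow to the right and rows downward; lengths in m; the calibration is good to about 2 mm. A picture is of the moment at which its call begins.
- job_done(): hands the job in; it is judged then, once.
Trained networks look in a picture, given as the dict that the camera call returned (one of the last four; its "shot" number tells which), for a name from the list of things; names that differ only in an ending like _2 or _b are one class to them, and where a whole thing is asked for, a point or a joint stands for the part that bears it (a point fixed in the world has none). Each returns a list of dicts, best first, with "confidence" (0 to 1); they miss things now and then, are a little off and sometimes report something else, mostly with a low value. They report only what shows in the picture. A call takes as long as a camera call. They do not tell look-alikes from the thing itself.
- find_in(picture, thing): "extent" ([centre column, centre row, width, height] in pixels, round what is visible of it).
- outline_of(picture, thing): "region" (480x640 bool, what is visible of it) and "extent" ([centre column, centre row, width, height] in pixels, round what is visible of it).
- tip_of(picture, thing): "position" ([column, row] in pixels: a listed point, or the origin of a listed thing).
The state is a dict: "clock": time; "qpos": joint angles; "qd": joint speeds; "joint_efforts": joint torques, N m; "position": TCP position; "tool_rot": TCP orientation; "force": force on the tool from outside, world axes, zero at the start; "moment": the same for the moment, N m; "grip_width": finger opening in m; "finger_force": force on a finger pad.
Only numpy, scipy, OpenCV 4.12 (cv2) and the standard library are available. Lean on these libraries where they do the work, as an engineer would, in place of code of your own. Each camera call takes 0.05 s, during which the arm holds its last target. There are 200 camera calls.

### The job

The heavy steel bar lies in front of the parts case: walk it end over end along to its rubber mat, tipping it up over the end nearer the mat, laying it down, then tipping it over its other end so that it lies on the mat, never lifting it clear of the board. Then prise the case's cover up with the blade through the notch in its front, and put whichever of the rubber bung, white bottle cap, matchbox and white stir bar are lying about into the case. Finish with the cover shut, the blade back on its cork mat and the other things where they were.

Things in the scene. Friction and masses are not known exactly. Their poses are not given: they have to be found in the camera images.
- bench_board: grey work board fixed on the table, 220 x 675 mm; its top is flat, 10 mm above the table; bar, case and both mats are on it; origin at the centre of its underside. Of the small parts the bung and the cap stand on it, the matchbox and the stir bar lie beside it on the table itself
- bar: solid square steel bar, 22 x 150 x 22 mm, about 0.5 to 0.75 kg, lying on the work board in front of the case; origin at the centre of its underside as first laid, y along its length, z up as first laid. It stands stably on an end. Tipped over an end without slipping it advances 172 mm (length plus width)
- bar_end_a (a point): centre of the bar's end face at y = -75 mm, at mid-thickness: at the start the end farther from the rubber mat; 11 mm above the board when the bar lies
- bar_pin_a (a point): point on the bar's axis 20 mm from end a, between two round-headed buttons that stand 2.5 mm proud of the bar's two side faces (27 mm over both): gripped across these buttons from above, the bar pivots freely between the fingers as that end is raised, while its other end stays on the board
- bar_pin_b (a point): the same between the two buttons 20 mm from end b
- bar_end_b (a point): centre of the bar's other end face (y = +75 mm): at the start the end nearer the rubber mat
- bar_mat: thin black rubber mat, 64 x 180 mm, 1 mm, flat on the board (no obstacle), where the bar must end up lying along it; origin at its centre on the board, y along its length and pointing away from the bar's start, about 344 mm from the bar's start (two tips)
- parts_case: grey plastic case fixed to the work board, 90 (x) x 220 (y) x 36 mm high without the cover, walls and floor 5 mm thick, open inside under its cover; origin at the centre of its underside, front (with the pry notch, facing the bar and the mats) towards -x; hinge along the rear top edge (x = +45 mm, z = 36 mm)
- notch (a point): pry notch in the case's front wall: centre of the opening in the outer face, 50 mm wide (y) and 15 mm high, from 21 to 36 mm above the case's underside; the underside of the shut cover is its top. A blade goes in along the case's +x
- case_lid (a joint): cover hinge angle, rad: 0 shut, opens upward to a stop at 1.9 (1.57 is upright); its hinge is stiff enough (0.09 Nm) for the cover to stay at whatever angle it is left
- cover: the case's flat grey cover, 90 x 220 x 4 mm, 0.07 kg, flush with the case's sides; origin on the hinge axis, the plate running 90 mm to its own -x, z its outer (upper) side
- cover_edge (a point): middle of the cover's free (front) edge
- blade: prising blade, 200 mm long: wooden handle 95 x 18 x 18 mm and flat steel blade 100 mm long, 20 mm wide, 3 mm thick, at mid-height of the handle (9 mm over the underside); 0.07 kg; origin on the underside 100 mm from the tip and from the handle's end, x towards the tip, z up as it lies
- blade_tip (a point): the blade's tip
- blade_grip (a point): good place to grip, on the handle's axis 40 mm behind the origin (140 mm behind the tip), near the balance point; grip across the 18 mm width, firmly
- blade_mat: cork mat 250 x 60 x 3 mm, fixed, on which the blade lies at the start and must lie again; origin at the centre of its underside, x along its length
- rubber_bung: Small loose part to be put in the case; may be absent. Dark red-brown rubber bung, a cone 31 mm wide at the top, 26 mm high, standing upright; origin under its centre, z up
- bottle_cap: Small loose part to be put in the case; may be absent. White round cap, 33 mm across, 10 mm high, lying flat; origin under its centre, z up
- matchbox: Small loose part to be put in the case; may be absent. Matchbox lying flat, 36 (x) x 53 (y) x 15 mm, not opened; origin under its centre, z up
- stir_bar: Small loose part to be put in the case; may be absent. White rod 8 (x) x 35 (y) x 8 mm, lying; origin under its centre, y along its length
- salve_tin: round aluminium tin, 59 mm across, 28 mm high, to be left alone
- marker: black marker pen, 132 mm long, lying, to be left alone
- ptfe_reel: white reel, 51 mm across, 15 mm high, to be left alone
There are look-alikes about, which are no part of the job. Leave any purple look-alike of the rubber_bung alone.

How it is judged:
By the outcome, as a careful person would: the job done as asked, in the order asked, and still so for the second after the job is handed in, with the robot touching nothing.
Of rubber_bung, bottle_cap, matchbox, stir_bar only 2 to 3 are there at a start; the rules pass over those that are not, and their reading is None.
At some moment in a run one of rubber_bung, bottle_cap, matchbox may be knocked a few centimetres aside while the robot is not near it.
It also fails if it takes over 200 s, if anything falls off the work surface, if the arm or the gripper's body presses on something with over 40 N, if the wrist force passes 120 N, or if a joint passes its speed limit or range.

## Working session

There is one attempt and no reset: what is moved stays moved. The work goes in short steps, Python scripts to look and compute and a shell command to move; the robot and the scene stay as the last step left them, time stands still between calls to the robot, and variables do not carry over. Pictures are saved under pics/ and viewed, at most 14 in all, crops included, and the job is handed in when it is done.

```bash
ls; mkdir -p pics
cat > h.py <<'E'
from workcell import *
import numpy as np, cv2
from scipy.spatial.transform import Rotation as Ro
def world(f,u,v,z=None):
    """pixel -> world, by depth (z None) or by plane height z"""
    R=np.array(f["R"]);t=np.array(f["t"])
    d=np.array([(u-f["cx"])/f["fx"],(v-f["cy"])/f["fy"],1.0])
    c=-R.T@t; r=R.T@d
    if z is None:
        p=f["range_z"][int(round(v)),int(round(u))]; return c+r*p
    return c+r*(z-c[2])/r[2]
def cloud(f):
    R=np.array(f["R"]);t=np.array(f["t"])
    v,u=np.mgrid[0:480,0:640]; z=f["range_z"]
    P=np.stack([(u-f["cx"])/f["fx"]*z,(v-f["cy"])/f["fy"]*z,z],-1)
    return (P-t)@R
def save(f,n,crop=None,s=1):
    im=f["image"][...,::-1]
    if crop: im=im[crop[1]:crop[3],crop[0]:crop[2]]
    if s!=1: im=cv2.resize(im,None,fx=s,fy=s)
    cv2.imwrite("pics/"+n+".png",im)
E
python3 - <<'E'
from h import *
np.set_printoptions(precision=4,suppress=True)
s=observe();print(s)
for n in("top","side"):
    f=grab_frame(n);save(f,n+"0")
    print(n,-np.array(f["R"]).T@f["t"],f["fx"])
    C=cloud(f)
    for th in "bar bar_mat parts_case blade blade_mat rubber_bung bottle_cap matchbox stir_bar salve_tin marker ptfe_reel".split():
        for o in outline_of(f,th)[:3]:
            m=o["region"]&(f["range_z"]>0);p=C[m]
            (c,wh,a)=cv2.minAreaRect((p[:,:2]*1000).astype(np.float32))
            print(th,round(o["confidence"],2),np.round(o["extent"]),"med",np.median(p,0),"rect",np.round(c),np.round(wh),round(a),"z95",np.percentile(p[:,2],95))
    for th in "bar_end_a bar_pin_a bar_pin_b bar_end_b notch cover_edge blade_tip blade_grip".split():
        for o in tip_of(f,th)[:1]: print(th,round(o["confidence"],2),o["position"],world(f,*o["position"]))
E
```

```text
pics
{'clock': 0.0, 'qpos': array([-1.3092,  0.522 , -0.0363,  1.6   ,  0.0212,  1.0211, -0.1128]), 'qd': array([-0.0003,  0.0022, -0.0013, -0.0014, -0.0007,  0.0015,  0.0003]), 'joint_efforts': array([ -0.0006, -92.71  ,   1.98  , -36.9926,   0.018 ,   0.0081,
         0.    ]), 'position': array([0.2035, 0.5906, 0.1977]), 'tool_rot': array([-3.1405,  0.0001,  2.8097]), 'force': array([-0.2726,  0.042 ,  0.2147]), 'moment': array([-0.0668,  0.003 , -0.0135]), 'finger_force': 0.0, 'grip_width': 0.08536780576567761}
top [ 0.4261 -0.1306  1.024 ] 457.5922477649533
bar 0.83 [330. 245.  72.  16.] med [ 0.5716 -0.1508  0.0328] rect [ 572. -152.] [147.  26.] 88 z95 0.035785338610950575
bar_mat 0.75 [173. 247.  89.  32.] med [0.5792 0.191  0.0123] rect [579. 192.] [185.  66.] 90 z95 0.015223846956276295
bar_mat 0.16 [329. 244.  76.  20.] med [ 0.5722 -0.1554  0.0324] rect [ 576. -155.] [ 31. 153.] 0 z95 0.035702630816078995
parts_case 0.92 [404. 235.  49. 103.] med [ 0.586  -0.314   0.0515] rect [ 596. -323.] [233. 105.] 1 z95 0.05465549490683121
parts_case 0.28 [394. 318.  28.  30.] med [ 
[... 3803 characters left out ...]
9 z95 0.0281291378786222
marker 0.73 [221. 290.  11.  40.] med [0.7808 0.0003 0.0149] rect [783.   3.] [ 19. 131.] 8 z95 0.018461246949100427
ptfe_reel 0.69 [427. 342.  24.  21.] med [0.3766 0.1177 0.012 ] rect [375. 106.] [65. 50.] 79 z95 0.015027705726474482
bar_end_a 0.94 [331.0, 235.5] [ 0.5702 -0.2104  0.0312]
bar_pin_a 0.85 [326.9, 242.2] [ 0.5779 -0.1849  0.0282]
bar_pin_b 0.85 [326.9, 242.2] [ 0.5779 -0.1849  0.0282]
bar_end_b 0.94 [331.0, 235.5] [ 0.5702 -0.2104  0.0312]
notch 0.58 [324.3, 218.1] [ 0.5928 -0.321   0.0141]
cover_edge 0.78 [326.9, 220.7] [ 0.5858 -0.3134  0.0115]
blade_tip 0.71 [257.3, 290.9] [0.706  0.0058 0.0215]
blade_grip 0.76 [250.3, 335.7] [0.6946 0.153  0.0289]
```

View pics/top0.png

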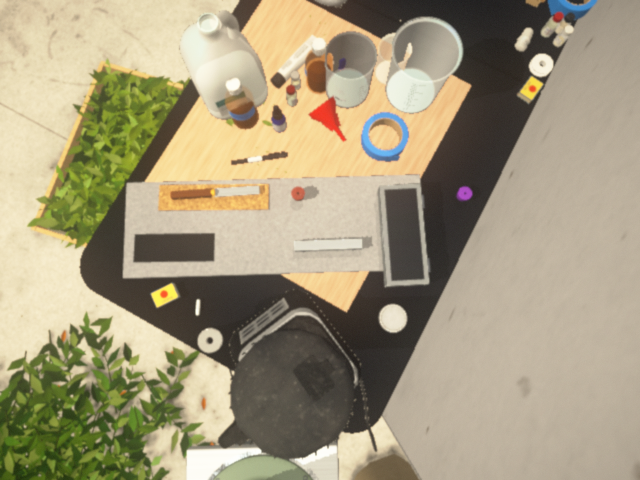

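View pics/side0.png

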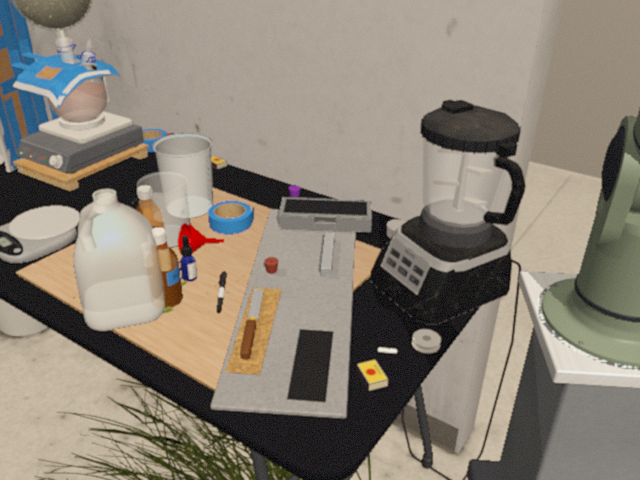

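Parts present: red bung (top px 298,194), matchbox (165,295) and stir bar (197,306). The white disc at (394,317) is the salve tin, so the cap is absent. The blender at (300,390) is a tall obstacle. Next I measure the obstacles, bar and case precisely.

```bash
cat > seg.py <<'E'
from h import *
np.set_printoptions(precision=4,suppress=True)
f=grab_frame("top");g=grab_frame("side")
C=cloud(f);D=cloud(g);ok=f["range_z"]>0
A=np.concatenate([C[ok],D[g["range_z"]>0]])
# height map, 5cm cells
xs=np.arange(-.05,1.05,.05);ys=np.arange(.65,-.75,-.05)
print("      "+" ".join("%4d"%(x*100) for x in xs))
for y in ys:
    r=[]
    for x in xs:
        m=(abs(A[:,0]-x-.025)<.025)&(abs(A[:,1]-y-.025)<.025)&(A[:,2]<.9)
        r.append("%4d"%(np.percentile(A[m,2],98)*100) if m.sum()>5 else "   .")
    print("%5.2f "%y+" ".join(r))
def rect(C,m,n):
    p=C[m];c,wh,a=cv2.minAreaRect((p[:,:2]*1000).astype(np.float32));print(n,np.round(c,1),np.round(wh,1),round(a,1),p.mean(0),m.sum())
for nm,K in(("top",C),("side",D)):
    x,y,z=K[...,0],K[...,1],K[...,2]
    mb=(z>.027)&(z<.045)&(x>.54)&(x<.61)&(y>-.25)&(y<-.05)
    rect(K,mb,nm+" bar")
    p=K[mb];v=np.polyfit(p[:,1],p[:,0],1);print("bar line x=%.4f*y+%.4f"%tuple(v), np.percentile(p[:,1],[1,99]))
    mc=(z>.042)&(z<.06)&(x>.45)&(x<.75)&(y>-.40)&(y<-.25); rect(K,mc,nm+" cover")
E
python3 seg.py
```

```text
-5    0    5   10   15   20   25   30   35   40   45   50   55   60   65   70   75   80   85   90   95  100
 0.65  -62  -64  -65  -65  -65  -66  -71  -71  -69  -71  -73    .    .    .    .    .  -61  -61  -61  -61  -62  -61
 0.60  -63  -65  -65  -65  -65  -66  -70  -70  -72  -73  -73    .    .    .    .    .    .  -62  -62  -62  -62  -60
 0.55  -66  -66  -66  -65  -66  -66  -68  -70  -72  -73    .    .    .    .    .    .    .    .    .    .  -62  -61
 0.50  -64  -64  -66  -66  -68  -67  -68  -72  -72  -73    .    .    .    .    .    .    .    .    .    .    .  -60
 0.45  -63  -65  -65  -70  -70  -71  -73  -73  -73    .    .    .    .    .    .    .    .    .    .    .    .    .
 0.40  -72  -70  -69  -71  -71  -71  -69  -70  -73    .    .    0    0    .    .    .    .    .    .    .    .    .
 0.35  -71  -71  -72  -72  -72  -72  -70  -71    .    .    0    0    0    0    0    .    .    .    .    .    .    .
 0.30  -70  -71  -72  -72  -72  -73  -71    .    .    0    0    1    1    1    1    1    0    .    .    .    .    .
 0.25  -72  -73  -73  -72  -73  -73  -73    .    .    0    0    
[... 1943 characters left out ...]
    .    .    .    .    .    .    .   46   46   45   14    0    0    0    0    0
-0.65  -73  -73    .    .    .    .    .    .    .    .    .    .    .    .    .   45   45   44    0    1    1    2
-0.70  -73  -73    .    .    .    .    .    .    .    .    .    .    .    .    .    .    .   44   43   43    1    1
top bar [ 572.5 -152.8] [ 24.  149.4] 0.6 [ 0.5726 -0.1523  0.0328] 698
bar line x=-0.0082*y+0.5714 [-0.2255 -0.0786]
top cover [ 590.  -318.6] [221.4  96.6] 1.5 [ 0.587  -0.3162  0.0516] 4298
side bar [ 575.1 -148.8] [ 22.  152.2] 0.4 [ 0.5749 -0.1454  0.0302] 357
bar line x=-0.0082*y+0.5738 [-0.2224 -0.075 ]
side cover [ 591.4 -314.5] [220.4 101.9] 2.1 [ 0.591  -0.308   0.0484] 1761
```

```bash
python3 -m creep '[[[0,-0.033,-0.0143,-0.005,0,0,0],[0,-0.033,-0.0143,-0.005,0,0,0],[0,-0.033,-0.0143,-0.005,0,0,0],[0,-0.033,-0.0143,-0.005,0,0,0],[0,-0.033,-0.0143,-0.005,0,0,0],[0,-0.033,-0.0143,-0.005,0,0,0],[0,-0.033,-0.0143,-0.005,0,0,0],[0,-0.033,-0.0143,-0.005,0,0,0],[0,-0.033,-0.0143,-0.005,0,0,0],[0,-0.033,-0.0143,-0.005,0,0,0]]]' 40
python3 -m creep '[[[0,-0.033,-0.0143,0,0,0,0],[0,-0.033,-0.0143,0,0,0,0],[0,-0.033,-0.0143,0,0,0,0],[0,-0.033,-0.0143,0,0,0,0],[0,0,0,0,0,0,7.9],[0,0,0,0,0,0,7.9],[0,0,0,0,0,0,7.9],[0,0,0,0,0,0,7.9],[0,0,0,0,0,0,7.9],[0,0,0,0,0,0,7.9]]]'
python3 -m creep '[[[0,0,0,0,0,0,7.9],[0,0,0,0,0,0,7.9],[0,0,0,0,0,0,7.8],[0,0,0,0,0,0,0],[0,0,0,0,0,0,0]]]'
python3 -c "
from h import *
s=observe();print(s['qpos'],s['joint_efforts'],s['grip_width'])"
```

```text
clock: 3.2
position: [0.47, 0.3471, 0.2487]
tool_rot: [3.141, 0.0, 2.81]
force: [0.8, 0.9, 0.1]
grip_width: 0.0425
finger_force: 0.0
clock: 4.2
position: [0.5752, 0.2511, 0.2483]
tool_rot: [3.142, -0.0, 1.977]
force: [-0.6, 0.3, -0.1]
grip_width: 0.0428
finger_force: 0.0
clock: 4.7
position: [0.5751, 0.2513, 0.2482]
tool_rot: [-3.142, 0.0, 1.575]
force: [-1.0, -0.1, -0.6]
grip_width: 0.0422
finger_force: 0.0
[-0.75378321  0.50529169  0.3744609   1.54869962 -0.1973644   1.1251748
 -0.33235297] [-5.11079114e-01 -8.78463364e+01  1.07251319e+01 -3.84044802e+01
 -7.66618783e-02  8.46274488e-03 -6.96980506e-01] 0.04224533060638452
```

```bash
python3 -m creep '[[[0.2,-0.033,0,0,0,0,0],[0.2,-0.033,0,0,0,0,0],[0.2,-0.033,0,0,0,0,0],[0.2,-0.033,0,0,0,0,0],[0.2,-0.033,0,0,0,0,0],[0.2,-0.033,0,0,0,0,0],[0.2,-0.033,0,0,0,0,0],[0.2,-0.033,0,0,0,0,0],[0.2,-0.033,0,0,0,0,0],[0.2,-0.033,0,0,0,0,0]]]'
python3 -m creep '[[[0.2,-0.033,0,0,0,0,0],[0.2,-0.033,0,0,0,0,0],[0.2,-0.033,0,0,0,0,0],[0.2,-0.028,0,0,0,0,0],[0.2,0,0,0.05,0,0,0],[0.2,0,0,0.05,0,0,0],[0.2,0,0,0.04,0,0,0],[0.2,0,0,0,0,0,0]]]'
python3 -c "
from h import *
s=observe();print(s['qpos'],s['joint_efforts'],s['grip_width'])
f=grab_frame('side');save(f,'side1')"
```

```text
clock: 5.7
position: [0.575, -0.0803, 0.2484]
tool_rot: [3.141, -0.0, 1.575]
force: [0.7, -0.4, 0.6]
grip_width: 0.0341
finger_force: 0.0
clock: 6.5
position: [0.5723, -0.2049, 0.1039]
tool_rot: [-3.134, -0.002, 1.574]
force: [-0.3, -0.4, 0.6]
grip_width: 0.0342
finger_force: 0.0
[-0.01090212  0.64565609  0.3842567   1.73706465 -0.31124845  0.82713724
  0.52066589] [  1.75705098 -90.1180172   12.34169573 -28.94711316  -0.69230111
  -2.58390449   0.63741792] 0.03417064601271455
```

View pics/side1.png

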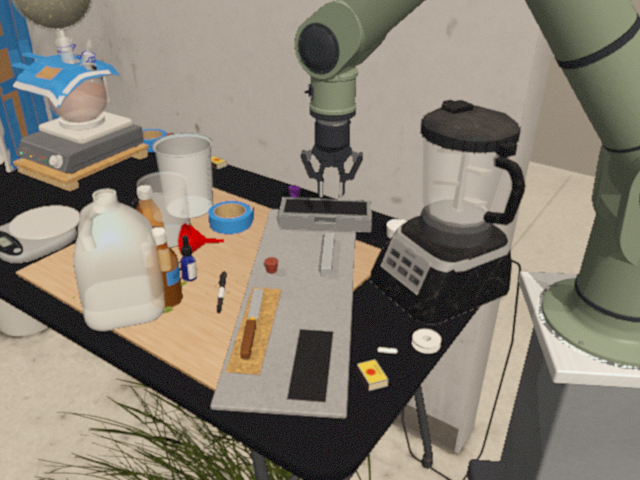

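```bash
python3 -m creep '[[[0.05,0,0,0.03,0,0,0],[0.05,0,0,0.03,0,0,0],[0.05,0,0.002,0.02,0,0,0],[0.05,0,0,0.006,0,0,0],[0.05,0,0,0,0,0,0],[0.05,0,0,0,0,0,0]]]'
python3 -m creep '[[[0.05,0,0,0.003,0,0,0],[0.05,0,0,0.003,0,0,0],[0.05,0,0,0,0,0,0]]]'
python3 -c "
from h import *
f=grab_frame('side');save(f,'side2',(260,170,400,290),5)"
```

```text
clock: 7.15
position: [0.5782, -0.2064, 0.0244]
tool_rot: [3.139, 0.001, 1.571]
force: [-0.4, -0.2, 0.7]
grip_width: 0.0406
finger_force: 0.0
clock: 7.45
position: [0.5771, -0.2058, 0.0163]
tool_rot: [-3.142, -0.0, 1.571]
force: [-0.7, -0.2, -0.5]
grip_width: 0.0404
finger_force: 0.0
```

View pics/side2.png

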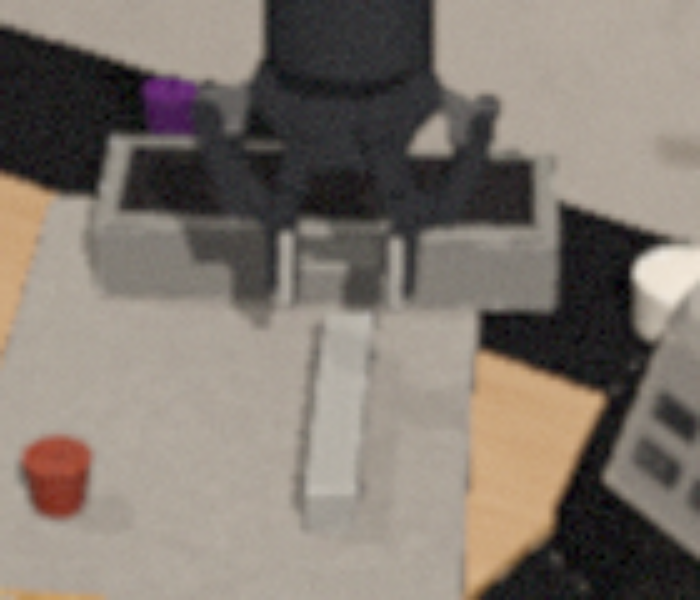

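Run:
```python
from h import *
np.set_printoptions(precision=4,suppress=True)
for n in ("side","top"):
    f=grab_frame(n);C=cloud(f);x,y,z=C[...,0],C[...,1],C[...,2]
    m=(abs(x-.578)<.045)&(y>-.26)&(y<-.06)&(z>.022)&(z<.12)
    for lo in (.022,.04,.06,.08,.1):
        q=C[m&(z>=lo)&(z<lo+.02)]
        if len(q)>5: print(n,lo,len(q),"x",np.percentile(q[:,0],[2,50,98]),"y",np.percentile(q[:,1],[2,50,98]))
    if n=="side":
        for v in range(212,262,3): print(v,[tuple(np.round(C[v,u]*1000).astype(int)) for u in (317,328,339)])
print(observe()["position"])
```

```text
side 0.022 397 x [0.5641 0.5748 0.5859] y [-0.2217 -0.1415 -0.0753]
side 0.04 28 x [0.5489 0.5777 0.6095] y [-0.2015 -0.1956 -0.1905]
side 0.06 97 x [0.5456 0.5985 0.6111] y [-0.2118 -0.1956 -0.1886]
side 0.08 129 x [0.5354 0.5577 0.6195] y [-0.2099 -0.195  -0.1884]
side 0.1 169 x [0.5337 0.56   0.6216] y [-0.2163 -0.1939 -0.1847]
212 [(np.int64(602), np.int64(-191), np.int64(101)), (np.int64(582), np.int64(-289), np.int64(49)), (np.int64(553), np.int64(-194), np.int64(102))]
215 [(np.int64(602), np.int64(-193), np.int64(93)), (np.int64(582), np.int64(-280), np.int64(46)), (np.int64(553), np.int64(-196), np.int64(93))]
218 [(np.int64(602), np.int64(-193), np.int64(85)), (np.int64(584), np.int64(-325), np.int64(13)), (np.int64(553), np.int64(-192), np.int64(88))]
221 [(np.int64(601), np.int64(-186), np.int64(81)), (np.int64(583), np.int64(-309), np.int64(13)), (np.int64(553), np.int64(-196), np.int64(79))]
224 [(np.int64(602), np.int64(-196), np.int64(68)), (np.int64(581), np.int64(-273), np.int64(25)), (np.int64(552), np.int64(-193), np.int64(72))]
227 [(np.int64(601), np.int64(-192)
[... 1024 characters left out ...]
9)), (np.int64(574), np.int64(-157), np.int64(30)), (np.int64(550), np.int64(-197), np.int64(7))]
251 [(np.int64(600), np.int64(-179), np.int64(7)), (np.int64(573), np.int64(-146), np.int64(29)), (np.int64(550), np.int64(-187), np.int64(5))]
254 [(np.int64(598), np.int64(-162), np.int64(10)), (np.int64(572), np.int64(-135), np.int64(28)), (np.int64(549), np.int64(-173), np.int64(6))]
257 [(np.int64(598), np.int64(-155), np.int64(6)), (np.int64(571), np.int64(-120), np.int64(30)), (np.int64(549), np.int64(-156), np.int64(9))]
260 [(np.int64(597), np.int64(-141), np.int64(8)), (np.int64(571), np.int64(-112), np.int64(28)), (np.int64(548), np.int64(-144), np.int64(9))]
[ 0.5771 -0.2059  0.0164]
```

```bash
python3 -m creep '[[[0.05,0,-0.0025,0.003,0,0,0],[0.05,0,0,0,0,0,0]]]'
python3 -m creep '[[[0.05,0,0,0.003,0,0,0],[0.05,0,0,0,0,0,0]]]'
python3 - <<'E'
from h import *
np.set_printoptions(precision=4,suppress=True)
f=grab_frame("side");C=cloud(f);x,y,z=C[...,0],C[...,1],C[...,2]
save(f,'side3',(290,190,370,250),8)
for v in range(212,248,2): print(v,[tuple((C[v,u]*1000).astype(int).tolist()) for u in (315,317,319,337,339,341)])
print(observe())
E
```

```text
clock: 7.8
position: [0.574, -0.2059, 0.0129]
tool_rot: [-3.141, -0.0, 1.57]
force: [-0.0, 0.3, -0.8]
grip_width: 0.0405
finger_force: 0.0
clock: 8.0
position: [0.5744, -0.2058, 0.0099]
tool_rot: [-3.141, -0.0, 1.571]
force: [0.0, 0.6, -0.7]
grip_width: 0.0408
finger_force: 0.0
212 [(606, -193, 99), (601, -191, 100), (597, -192, 100), (557, -189, 104), (553, -193, 102), (548, -191, 103)]
214 [(606, -191, 95), (601, -194, 94), (597, -191, 96), (560, -279, 50), (553, -193, 97), (548, -192, 98)]
216 [(605, -189, 91), (601, -189, 91), (597, -191, 90), (560, -272, 48), (552, -193, 92), (548, -193, 92)]
218 [(605, -188, 87), (601, -192, 85), (597, -202, 80), (559, -273, 42), (552, -192, 87), (548, -189, 90)]
220 [(606, -199, 75), (601, -193, 79), (597, -193, 79), (559, -273, 37), (552, -199, 79), (548, -192, 83)]
222 [(606, -199, 70), (601, -191, 75), (596, -192, 75), (559, -274, 31), (552, -191, 78), (548, -202, 72)]
224 [(605, -192, 69), (601, -191, 70), (596, -192, 70), (559, -273, 26), (552, -193, 72), (548, -200, 68)]
226 [(605, -192, 64), (601, -188, 66), (596, -190, 65), (559, -270,
[... 890 characters left out ...]
601, -208, 7), (597, -210, 6), (555, -213, 7), (551, -214, 7), (546, -208, 10)]
246 [(605, -195, 9), (601, -202, 5), (596, -196, 9), (555, -206, 5), (550, -207, 5), (546, -204, 8)]
{'clock': 8.05, 'qpos': array([ 0.0346,  0.7763,  0.3178,  1.7771, -0.3712,  0.6479,  0.5659]), 'qd': array([-0.0019, -0.0049,  0.0007, -0.0024,  0.    ,  0.0018, -0.0008]), 'joint_efforts': array([  0.042 , -99.1083,  12.9084, -24.2732,  -0.0107,  -0.0681,
         0.0205]), 'position': array([ 0.5745, -0.2059,  0.0101]), 'tool_rot': array([-3.1412, -0.0001,  1.5706]), 'force': array([-0.0813, -0.0382,  0.2895]), 'moment': array([-0.0173,  0.0031,  0.0181]), 'finger_force': 0.0, 'grip_width': 0.04013333450405548}
```

View pics/side3.png

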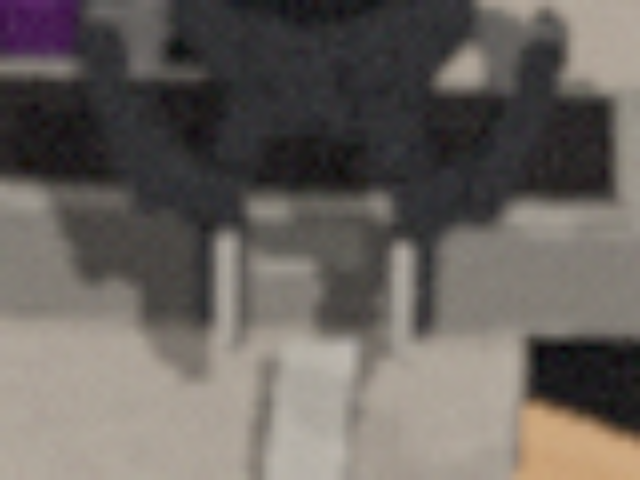

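```bash
python3 -m creep '[[[0.05,0,0,0.003,0,0,0],[0.05,0,0,0,0,0,0]]]'
python3 -m creep '[[[0.05,0,0,0.003,0,0,0],[0.05,0,0,0,0,0,0]]]'
python3 - <<'E'
from h import *
np.set_printoptions(precision=4,suppress=True)
f=grab_frame("top");C=cloud(f);x,y,z=C[...,0],C[...,1],C[...,2]
m=(abs(x-.575)<.07)&(abs(y+.206)<.06)&(z>.03)
print(np.percentile(C[m&(z>.04)&(z<.2)],[5,50,95],0))
print(observe()["force"],observe()["position"])
E
```

```text
clock: 8.25
position: [0.5744, -0.2058, 0.007]
tool_rot: [-3.141, -0.0, 1.571]
force: [0.3, -0.6, -0.3]
grip_width: 0.0406
finger_force: 0.0
clock: 8.45
position: [0.5744, -0.2058, 0.0039]
tool_rot: [-3.141, -0.0, 1.571]
force: [-0.1, 0.1, 0.1]
grip_width: 0.0409
finger_force: 0.0Traceback (most recent call last):
  File "<stdin>", line 5, in <module>
    return _quantile_unchecked(
        a, q, axis, out, overwrite_input, method, keepdims, weights)
    return _ureduce(a,
                    func=_quantile_ureduce_func,
    ...<5 lines>...
                    overwrite_input=overwrite_input,
                    method=method)
    r = func(a, **kwargs)
    result = _quantile(arr,
                       quantiles=q,
    ...<2 lines>...
                       out=out,
                       weights=wgt)
    slices_having_nans = np.isnan(arr[-1, ...])
                                  ~~~^^^^^^^^^
IndexError: index -1 is out of bounds for axis 0 with size 0
```

```bash
python3 -m creep '[[[0.05,0,0,0.005,0,0,0],[0.05,0,0,0.004,0,0,0],[0.05,0,0,0,0,0,0]]]'
python3 -m creep '[[[0.05,0,0,0.003,0,0,0],[0.05,0,0,0.003,0,0,0],[0.05,0,0,0,0,0,0]]]'
python3 - <<'E'
from h import *
f=grab_frame("side");C=cloud(f)
save(f,'side4',(290,190,370,250),8)
for v in range(224,248,2): print(v,[tuple((C[v,u]*1000).astype(int).tolist()) for u in (317,319,337,339,341)])
E
```

```text
clock: 8.8
position: [0.5742, -0.2057, -0.0054]
tool_rot: [-3.141, -0.0, 1.571]
force: [-1.5, 0.4, -0.1]
grip_width: 0.0407
finger_force: 0.0
clock: 9.1
position: [0.5744, -0.2058, -0.0111]
tool_rot: [-3.141, -0.0, 1.571]
force: [-0.5, -0.6, 0.5]
grip_width: 0.0406
finger_force: 0.0
224 [(601, -191, 70), (596, -191, 70), (559, -268, 29), (552, -192, 72), (547, -194, 71)]
226 [(601, -187, 67), (597, -202, 58), (559, -274, 20), (552, -192, 67), (547, -192, 67)]
228 [(601, -190, 60), (596, -192, 59), (559, -274, 14), (552, -193, 61), (547, -189, 64)]
230 [(601, -193, 53), (596, -194, 53), (558, -267, 13), (551, -190, 58), (547, -196, 55)]
232 [(601, -193, 48), (596, -191, 49), (558, -267, 7), (551, -190, 53), (547, -195, 50)]
234 [(600, -189, 45), (596, -193, 43), (558, -257, 8), (551, -195, 45), (547, -193, 46)]
236 [(600, -188, 41), (596, -193, 38), (557, -249, 7), (551, -196, 39), (547, -198, 38)]
238 [(600, -189, 35), (596, -190, 34), (557, -239, 7), (551, -195, 34), (546, -200, 31)]
240 [(601, -197, 24), (596, -192, 28), (556, -230, 8), (551, -195, 29), (546, -196, 29)]
242 [(602, -217, 7), (597, -210, 12), (556, -218, 9), (550, -188, 28), (547, -225, 6)]
244 [(601, -204, 10), (597, -207, 8), (555, -213, 7), (551, -207, 11), (546, -210, 9)]
246 [(601, -198, 8), (596, -198, 8), (555, -201, 9), (550, -204, 7), (546, -203, 8)]
```

View pics/side4.png

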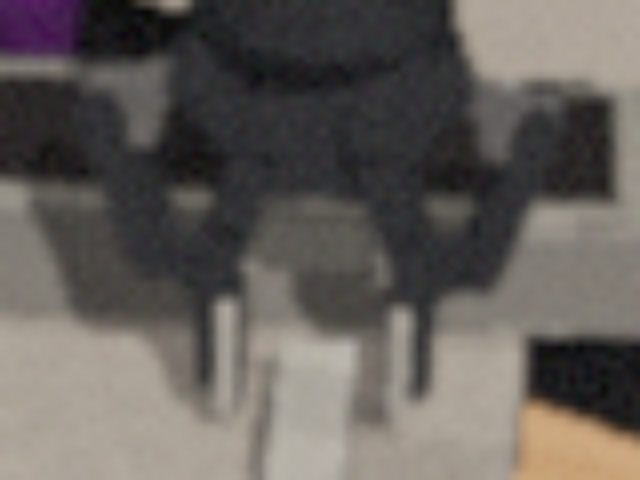

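```bash
python3 -m creep '[[[0.05,0,0,0.004,0,0,0],[0.05,0,0,0.004,0,0,0],[0.05,0,0,0.002,0,0,0],[0.05,0,0,0,0,0,0]]]'
python3 -m creep '[[[1,0,0,0,0,0,0],[1,0,0,0,0,0,0],[1,0,0,0,0,0,0],[1,0,0,0,0,0,0],[1,0,0,0,0,0,0]]]' 60
```

```text
clock: 9.55
position: [0.5744, -0.2058, -0.0211]
tool_rot: [-3.141, -0.0, 1.571]
force: [-0.2, 0.4, 0.2]
grip_width: 0.0405
finger_force: 0.0
clock: 10.05
position: [0.5745, -0.206, -0.0203]
tool_rot: [3.142, -0.0, 1.57]
force: [-1.8, 1.0, 6.0]
grip_width: 0.0226
finger_force: 58.5
```

```bash
python3 -m creep '[[[0.05,0,0,0,0,0,0],[0.05,0,0,0,0,0,0],[0.05,0,0,0,0,0,0],[0.05,0,0,0,0,0,0]]]'
python3 -m creep '[[[0.2,0,0,0.003,0,0,0],[0.2,0,0,0,0,0,0]]]'
python3 -m creep '[[[0.2,0,0,0.002,0,0,0],[0.2,0,0,0,0,0,0]]]'
python3 -c "
from h import *
f=grab_frame('side');save(f,'side5',(300,205,364,253),10)
print(observe()['force'])
C=cloud(f)
for v in range(230,252,2): print(v,[tuple((C[v,u]*1000).astype(int).tolist()) for u in (315,317,318,319,337,338,339,341)])"
```

```text
clock: 10.45
position: [0.5746, -0.2059, -0.0207]
tool_rot: [3.142, 0.0, 1.571]
force: [0.0, 0.3, -0.2]
grip_width: 0.0404
finger_force: 0.0
clock: 10.65
position: [0.5747, -0.206, -0.0237]
tool_rot: [3.141, 0.0, 1.57]
force: [1.1, 1.0, 2.6]
grip_width: 0.0342
finger_force: 1.1
clock: 10.85
position: [0.5749, -0.206, -0.0239]
tool_rot: [3.141, -0.001, 1.57]
force: [-10.9, 5.2, 39.6]
grip_width: 0.0348
finger_force: 20.3
[-11.13495776   6.53390051  40.32260223]
230 [(605, -191, 54), (600, -188, 56), (599, -194, 53), (596, -194, 53), (556, -197, 54), (554, -190, 57), (552, -199, 52), (547, -193, 57)]
232 [(605, -195, 47), (601, -192, 49), (599, -195, 47), (596, -193, 48), (556, -196, 49), (553, -193, 51), (551, -189, 53), (547, -193, 51)]
234 [(605, -194, 42), (601, -197, 40), (598, -193, 43), (596, -198, 40), (556, -194, 45), (553, -195, 44), (551, -196, 44), (547, -196, 44)]
236 [(605, -196, 35), (601, -199, 34), (598, -192, 38), (596, -194, 37), (555, -192, 41), (553, -188, 43), (551, -197, 38), (547, -200, 36)]
238 [(605, -198, 29), (601, -198, 29), (598, -191, 34), (596, -192, 33)
[... 195 characters left out ...]
546, -197, 28)]
242 [(605, -196, 19), (601, -194, 21), (598, -193, 22), (596, -197, 20), (555, -196, 23), (553, -194, 24), (550, -196, 23), (546, -196, 23)]
244 [(606, -207, 8), (601, -208, 7), (598, -192, 17), (596, -191, 18), (555, -191, 20), (553, -194, 18), (550, -198, 16), (546, -193, 19)]
246 [(606, -204, 4), (601, -203, 5), (598, -197, 9), (596, -196, 9), (554, -186, 18), (552, -193, 14), (550, -201, 9), (546, -199, 11)]
248 [(605, -193, 6), (600, -189, 8), (598, -196, 4), (595, -187, 10), (555, -195, 7), (552, -194, 8), (550, -198, 6), (545, -194, 8)]
250 [(604, -180, 8), (599, -183, 6), (597, -185, 5), (595, -178, 10), (554, -183, 9), (552, -187, 7), (549, -181, 11), (545, -184, 9)]
```

View pics/side5.png

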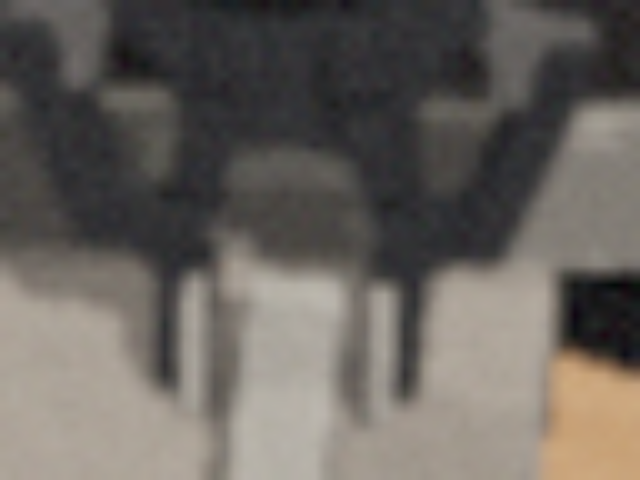

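```bash
python3 -m creep '[[[0.05,0,0,-0.0025,0,0,0],[0.05,0,0,0,0,0,0],[0.05,0,0,0,0,0,0]]]'
python3 - <<'E'
import cv2,numpy as np
a=cv2.imread('pics/top0.png').astype(int)
b=cv2.imread('pics/side0.png').astype(int)
g=a.sum(2)//3
c=cv2.resize(cv2.imread('pics/top0.png')[228:262,285:375],None,fx=8,fy=8,interpolation=cv2.INTER_CUBIC)
d=cv2.resize(cv2.imread('pics/side0.png')[228:282,295:385],None,fx=8,fy=8,interpolation=cv2.INTER_CUBIC)[:, :720]
cv2.imwrite('pics/zoom.png',np.vstack([c[:150],d[:440]]))
E
```

```text
clock: 11.2
position: [0.5745, -0.2058, -0.0235]
tool_rot: [-3.141, -0.0, 1.571]
force: [-0.5, 0.9, 0.4]
grip_width: 0.0405
finger_force: 0.0
```

View pics/zoom.png

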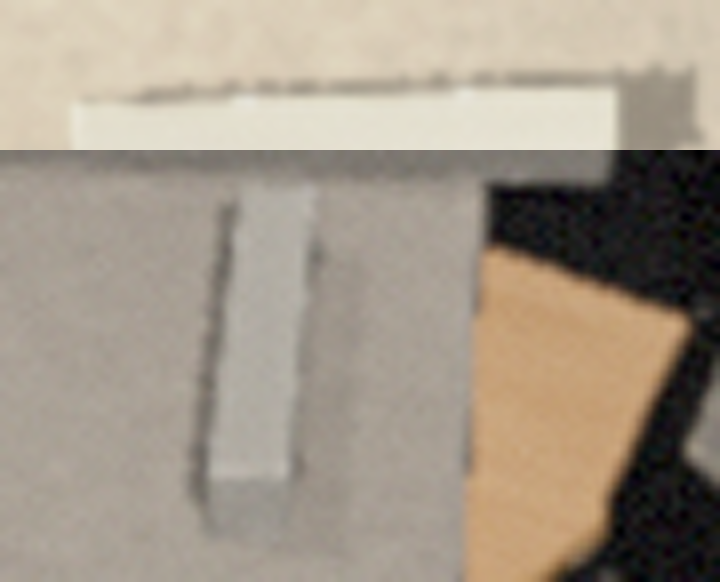

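```bash
python3 -m creep '[[[1,0,0,-0.0015,0,0,0],[1,0,0,0,0,0,0],[1,0,0,0,0,0,0],[1,0,0,0,0,0,0],[1,0,0,0,0,0,0]]]' 25
```

```text
clock: 11.7
position: [0.5744, -0.2058, -0.0218]
tool_rot: [-3.141, -0.0, 1.571]
force: [-0.2, 1.4, -2.5]
grip_width: 0.0241
finger_force: 24.6
```

```bash
python3 -m creep '[[[1,0.0014,0,-0.0115,0,0,0],[1,0.0025,0,-0.0113,0,0,0],[1,0,0,0,0,0,0],[1,0,0,0,0,0,0]]]'
python3 - <<'E'
from h import *
f=grab_frame("side");C=cloud(f);x,y,z=C[...,0],C[...,1],C[...,2]
m=(abs(x-.574)<.009)&(y>-.25)&(y<-.06)&(z>.02)&(z<.085)
for a in np.arange(-.2,-.06,.02):
    q=m&(y>a)&(y<a+.02); print(round(a,2),q.sum(),np.round(np.median(C[q],0),4))
print(observe()['force'],observe()['moment'])
E
```

```text
clock: 12.1
position: [0.575, -0.2021, 0.0017]
tool_rot: [3.14, 0.001, 1.571]
force: [0.0, -1.3, -4.1]
grip_width: 0.0247
finger_force: 24.8
-0.2 47 [ 0.5738 -0.1905  0.0515]
-0.18 52 [ 0.5731 -0.1709  0.0474]
-0.16 50 [ 0.5739 -0.1513  0.0435]
-0.14 56 [ 0.5743 -0.1301  0.04  ]
-0.12 48 [ 0.5733 -0.1099  0.0362]
-0.1 61 [ 0.5742 -0.0907  0.0323]
-0.08 42 [ 0.5746 -0.0742  0.0273]
-0.06 0 [nan nan nan]
[ 0.50652406 -1.63296354 -3.85373748] [-0.32835683 -0.04891831 -0.0574438 ]
  return _methods._mean(a, axis=axis, dtype=dtype,
  ret = um.true_divide(
```

```bash
python3 -m creep '[[[1,0.0034,0,-0.0109,0,0,0],[1,0.0044,0,-0.0105,0,0,0],[1,0.0052,0,-0.0101,0,0,0],[1,0.0062,0,-0.0096,0,0,0],[1,0.0069,0,-0.009,0,0,0],[1,0.0077,0,-0.0084,0,0,0],[1,0.0084,0,-0.0077,0,0,0],[1,0.009,0,-0.0069,0,0,0],[1,0,0,0,0,0,0]]]'
python3 - <<'E'
from h import *
f=grab_frame("side");C=cloud(f);x,y,z=C[...,0],C[...,1],C[...,2]
m=(abs(x-.574)<.009)&(y>-.25)&(y<-.04)&(z>.02)&(z<.085)
q=C[m]; p=np.polyfit(q[:,1],q[:,2],1); print(np.degrees(np.arctan(p[0])),np.percentile(q,[2,98],0))
print(observe()['force'],observe()['moment'])
E
```

```text
clock: 13.05
position: [0.5753, -0.1494, 0.0752]
tool_rot: [3.14, -0.0, 1.572]
force: [-0.3, -1.5, -1.6]
grip_width: 0.0244
finger_force: 24.8
-48.434005104204914 [[ 0.56531519 -0.11395383  0.02299937]
 [ 0.58266682 -0.06095978  0.08405899]]
[-0.7382528  -1.31148514 -2.68565046] [-0.35182852 -0.01463289  0.04455117]
```

```bash
python3 -m creep '[[[1,0.0096,0,-0.0061,0,0,0],[1,0.0101,0,-0.0053,0,0,0],[1,0.0106,0,-0.0043,0,0,0],[1,0.0108,0,-0.0035,0,0,0],[1,0.0111,0,-0.0024,0,0,0],[1,0.0113,0,-0.0015,0,0,0],[1,0.0114,0,-0.0005,0,0,0],[1,0.011,0,0.0005,0,0,0],[1,0,0,0,0,0,0],[1,0,0,0,0,0,0]]]'
python3 - <<'E'
from h import *
f=grab_frame("side");C=cloud(f);x,y,z=C[...,0],C[...,1],C[...,2]
m=(abs(x-.574)<.009)&(y>-.25)&(y<-.03)&(z>.018)&(z<.11)
q=C[m]; p=np.polyfit(q[:,2],q[:,1],1); print("lean dy/dz deg",np.degrees(np.arctan(p[0])),"y at z=.01",np.polyval(p,.01),np.percentile(q,[2,98],0))
print(observe()['force'],observe()['moment'])
save(f,'up')
E
```

```text
clock: 14.1
position: [0.5749, -0.0639, 0.0974]
tool_rot: [3.141, -0.0, 1.571]
force: [0.0, -0.2, 4.9]
grip_width: 0.0248
finger_force: 25.7
lean dy/dz deg -1.1465999108981526 y at z=.01 -0.056439273146639594 [[ 0.56522081 -0.06235569  0.01945336]
 [ 0.58275721 -0.0528916   0.10896289]]
[ 4.28132513e-01 -3.99044225e-03  5.78876757e+00] [-0.10359314 -0.05748455 -0.00612677]
```

View pics/up.png

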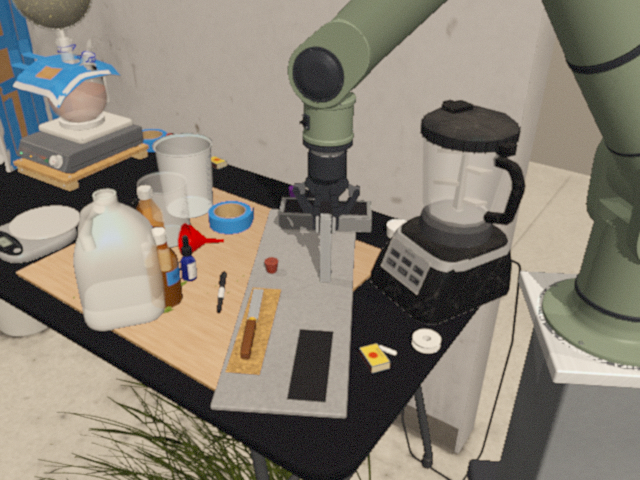

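```bash
python3 -m creep '[[[1,0.011,0,-0.0007,0,0,0],[1,0.0114,0,0.0005,0,0,0],[1,0.0113,0,0.0015,0,0,0],[1,0.0111,0,0.0024,0,0,0],[1,0.0108,0,0.0035,0,0,0],[1,0.0106,0,0.0043,0,0,0],[1,0.0101,0,0.0053,0,0,0],[1,0.0096,0,0.0061,0,0,0],[1,0,0,0,0,0,0]]]'
python3 - <<'E'
from h import *
f=grab_frame("side");C=cloud(f);x,y,z=C[...,0],C[...,1],C[...,2]
m=(abs(x-.574)<.009)&(y>-.09)&(y<.09)&(z>.016)&(z<.16)
q=C[m&(z<.07)]; p=np.polyfit(q[:,2],q[:,1],1); print("lean deg",np.degrees(np.arctan(p[0])),"y at z=.01",np.polyval(p,.01),np.percentile(q,[2,98],0))
print(observe()['force'],observe()['moment'])
E
```

```text
clock: 15.05
position: [0.5754, 0.0257, 0.0745]
tool_rot: [3.14, -0.003, 1.574]
force: [0.1, 8.2, 14.3]
grip_width: 0.0245
finger_force: 26.2
lean deg 32.026107027274534 y at z=.01 -0.040834514803961296 [[ 0.56522861 -0.03751608  0.01663164]
 [ 0.58261507 -0.00414509  0.06925562]]
[ 1.15549062  8.73923713 15.23432225] [ 1.63665634 -0.35909359  0.06061917]
```

```bash
cat > lean.py <<'E'
from h import *
np.set_printoptions(precision=3,suppress=True)
import sys
f=grab_frame("side");C=cloud(f);x,y,z=C[...,0],C[...,1],C[...,2]
y0,y1=float(sys.argv[1]),float(sys.argv[2])
m=(abs(x-.574)<.009)&(y>y0)&(y<y1)&(z>.016)&(z<.2)
for v in range(200,340,3):
    q=C[v][m[v]]
    if len(q)>2: print(v,np.round(np.median(q,0)[1:]*1000),end="; ")
s=observe();print(s['force'],s['moment'],s['position'])
if len(sys.argv)>3: save(f,sys.argv[3],(250,150,410,310),4)
E
python3 -m creep '[[[1,0.0015,0,-0.0025,0,0,0],[1,0.0015,0,-0.0025,0,0,0],[1,0,0,0,0,0,0],[1,0,0,0,0,0,0]]]' 20
python3 lean.py -.09 .09 lean1
```

```text
clock: 15.5
position: [0.5746, 0.0245, 0.0795]
tool_rot: [3.142, -0.0, 1.571]
force: [0.4, 2.5, 2.1]
grip_width: 0.0245
finger_force: 25.5
227 [ 37. 195.]; 230 [ 36. 189.]; 245 [ 21. 147.]; 248 [ 27. 144.]; 251 [ 33. 141.]; 254 [ 32. 134.]; 257 [ 27. 124.]; 260 [ 22. 115.]; 263 [ 16. 104.]; 266 [10. 93.]; 269 [ 4. 82.]; 272 [-1. 71.]; 275 [-8. 59.]; 278 [-13.  49.]; 281 [-19.  38.]; 284 [-26.  25.]; [-0.598  2.217  2.478] [ 0.454  0.062 -0.015] [0.575 0.024 0.079]
```

View pics/lean1.png

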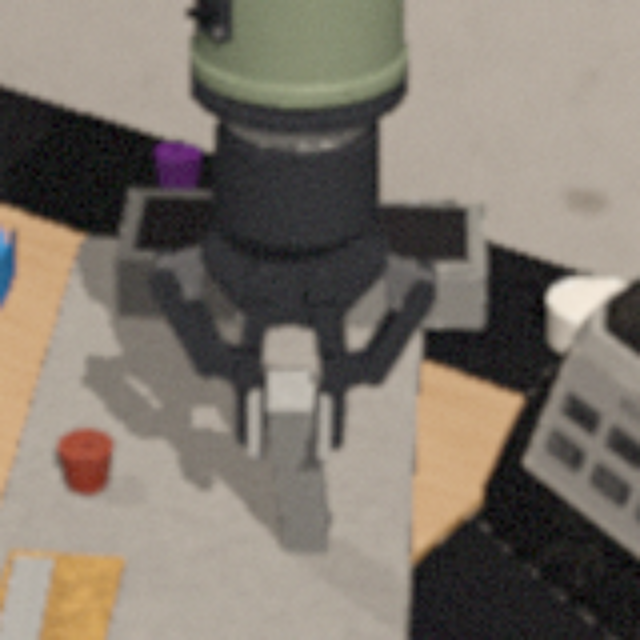

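```bash
python3 -m creep '[[[0.5,0,0,0,0,0,0],[0.5,0,0,0,0,0,0]]]' 20
python3 -m creep '[[[0.44,0,0,0,0,0,0],[0.44,0,0,0,0,0,0]]]' 20
```

```text
clock: 15.75
position: [0.5747, 0.0241, 0.0795]
tool_rot: [3.141, -0.0, 1.57]
force: [0.2, 2.5, 4.4]
grip_width: 0.0244
finger_force: 25.5
clock: 15.95
position: [0.5748, 0.0241, 0.0795]
tool_rot: [3.141, -0.0, 1.571]
force: [0.3, 3.1, 4.2]
grip_width: 0.0244
finger_force: 25.5
```

```bash
python3 -m creep '[[[0.41,0,0,0,0,0,0],[0.41,0,0,0,0,0,0]]]' 20
python3 -m creep '[[[0.39,0,0,0,0,0,0],[0.39,0,0,0,0,0,0]]]' 20
```

```text
clock: 16.15
position: [0.5747, 0.024, 0.0794]
tool_rot: [3.142, -0.0, 1.571]
force: [-0.6, 2.8, 4.1]
grip_width: 0.0251
finger_force: 13.7
clock: 16.35
position: [0.5746, 0.024, 0.0794]
tool_rot: [-3.141, 0.0, 1.571]
force: [-0.6, 2.7, 2.7]
grip_width: 0.0262
finger_force: 4.7
```

```bash
python3 -m creep '[[[0.395,0.0039,0,0.0015,0,0,0],[0.395,0.0101,0,0.005,0,0,0],[0.395,0,0,0,0,0,0]]]'
python3 lean.py -.09 .11
```

```text
clock: 16.65
position: [0.5739, 0.0398, 0.0718]
tool_rot: [-3.14, -0.0, 1.572]
force: [-0.9, 1.3, -1.0]
grip_width: 0.0261
finger_force: 5.8
230 [ 53. 198.]; 233 [ 52. 192.]; 236 [ 53. 186.]; 239 [ 51. 179.]; 251 [ 34. 142.]; 254 [ 39. 139.]; 257 [ 44. 135.]; 260 [ 51. 133.]; 263 [ 50. 126.]; 266 [ 40. 113.]; 269 [ 32. 100.]; 272 [21. 86.]; 275 [14. 74.]; 278 [ 3. 59.]; 281 [-8. 45.]; 284 [-20.  29.]; [-0.538  1.413 -0.616] [ 0.301  0.015 -0.047] [0.574 0.039 0.072]
```

```bash
python3 -m creep '[[[0.395,0.0095,0,0.0063,0,0,0],[0.395,0.0089,0,0.0071,0,0,0],[0.395,0.0083,0,0.0078,0,0,0],[0.395,0.0075,0,0.0086,0,0,0],[0.395,0.0068,0,0.0091,0,0,0],[0.395,0.0059,0,0.0097,0,0,0],[0.395,0,0,0,0,0,0]]]'
python3 lean.py -.09 .15
```

```text
clock: 17.4
position: [0.5738, 0.0858, 0.0227]
tool_rot: [-3.14, 0.0, 1.572]
force: [0.1, 2.1, -1.8]
grip_width: 0.0257
finger_force: 5.9
251 [124. 198.]; 254 [124. 193.]; 257 [124. 186.]; 260 [ 99. 164.]; 263 [ 99. 158.]; 266 [ 99. 152.]; 269 [ 98. 145.]; 272 [ 98. 138.]; 275 [ 99. 133.]; 278 [-40.  30.]; 281 [-10.  43.]; 284 [17. 55.]; 287 [44. 67.]; 290 [68. 78.]; 293 [91. 88.]; 296 [95. 83.]; 299 [97. 78.]; 302 [98. 72.]; [ 0.63   1.904 -2.869] [ 0.389 -0.059 -0.076] [0.574 0.085 0.023]
```

```bash
python3 -m creep '[[[0.395,0.0051,0,0.0102,0,0,0],[0.395,0.0042,0,0.0106,0,0,0],[0.395,0.0032,0,0.0109,0,0,0],[0.395,0.0023,0,0.0100,0,0,0],[0.395,0,0,0,0,0,0],[0.38,0,0,0,0,0,0],[0.37,0,0,0,0,0,0],[0.36,0,0,0,0,0,0],[0.3,0,0,0,0,0,0],[0.1,0,0,0,0,0,0]]]'
python3 -m creep '[[[0,0,0,-0.02,0,0,0],[0,0,0,-0.03,0,0,0],[0,0,0,-0.03,0,0,0],[0,0,0,-0.03,0,0,0],[0,0,0,0,0,0,0]]]'
cat > bar.py <<'E'
from h import *
np.set_printoptions(precision=4,suppress=True)
import sys
y0,y1=float(sys.argv[1]),float(sys.argv[2])
for n in("top","side"):
    f=grab_frame(n);K=cloud(f);x,y,z=K[...,0],K[...,1],K[...,2]
    m=(z>.026)&(z<.042)&(x>.545)&(x<.605)&(y>y0)&(y<y1);p=K[m]
    v=np.polyfit(p[:,1],p[:,0],1);print(n,m.sum(),p.mean(0),"slope",v[0],"y",np.percentile(p[:,1],[1,99]),"x",np.percentile(p[:,0],[5,95]))
E
python3 bar.py -.1 .2
```

```text
clock: 18.45
position: [0.575, 0.0997, -0.017]
tool_rot: [3.141, -0.0, 1.571]
force: [-0.1, -0.2, 0.8]
grip_width: 0.0384
finger_force: 0.0
clock: 18.95
position: [0.5767, 0.1, 0.0963]
tool_rot: [3.136, -0.002, 1.57]
force: [0.3, -0.5, 0.2]
grip_width: 0.0424
finger_force: 0.0
top 708 [0.5705 0.0376 0.0329] slope 0.043449794650325245 y [-0.0347  0.112 ] x [0.5596 0.5812]
side 550 [0.5731 0.0466 0.0303] slope 0.047540077818946355 y [-0.0327  0.1152] x [0.5624 0.5839]
```

```bash
python3 -m creep '[[[0.05,-0.029,-0.0015,0,0,0,2.6],[0.05,-0.029,-0.0015,0,0,0,0],[0.05,-0.029,-0.0015,0,0,0,0],[0.05,-0.028,-0.0015,0,0,0,0],[0.05,0,0,0.03,0,0,0],[0.05,0,0,0.03,0,0,0],[0.05,0,0,0.03,0,0,0],[0.05,0,0,0.02,0,0,0],[0.05,0,0,0.005,0,0,0],[0.05,0,0,0,0,0,0]]]'
python3 -c "
from h import *
s=observe();print(s['position'],s['force'])"
```

```text
clock: 20.05
position: [0.5636, -0.0152, -0.0234]
tool_rot: [-3.139, 0.0, 1.525]
force: [0.6, 0.6, -0.0]
grip_width: 0.0406
finger_force: 0.0
[ 0.56357366 -0.01523842 -0.02335105] [ 0.58175332  0.59726853 -0.04908616]
```

```bash
python3 -m creep '[[[0.05,0,0.004,-0.002,0,0,0],[0.05,0,0.003,0,0,0,0],[0.3,0,0,0,0,0,0],[0.41,0,0,0,0,0,0],[0.41,0,0,0,0,0,0],[0.41,0,0,0,0,0,0]]]' 20
python3 -m creep '[[[0.41,-0.004,0,0,0,0,0],[0.41,-0.005,0,0,0,0,0],[0.41,-0.005,0,0,0,0,0],[0.41,-0.005,0,0,0,0,-1.3],[0.41,0,0,0,0,0,-1.3],[0.41,0,0,0,0,0,0]]]'
python3 bar.py -.13 .15
```

```text
clock: 20.65
position: [0.5718, -0.0153, -0.0202]
tool_rot: [3.141, -0.0, 1.525]
force: [-1.1, 0.2, 4.3]
grip_width: 0.0256
finger_force: 11.4
clock: 21.25
position: [0.5712, -0.0347, -0.0202]
tool_rot: [3.141, 0.0, 1.571]
force: [0.8, -2.1, 3.6]
grip_width: 0.0254
finger_force: 11.5Traceback (most recent call last):
  File "bar.py", line 8, in <module>
    v=np.polyfit(p[:,1],p[:,0],1);print(n,m.sum(),p.mean(0),"slope",v[0],"y",np.percentile(p[:,1],[1,99]),"x",np.percentile(p[:,0],[5,95]))
    raise TypeError("expected non-empty vector for x")
TypeError: expected non-empty vector for x
```

```bash
sed -i 's/("top","side")/sys.argv[3:]/' bar.py; python3 bar.py -.13 .15 side
python3 -m creep '[[[0.41,0.0014,0,-0.0115,0,0,0],[0.41,0.0025,0,-0.0113,0,0,0],[0.41,0.0034,0,-0.0109,0,0,0],[0.41,0.0044,0,-0.0105,0,0,0],[0.41,0.0052,0,-0.0101,0,0,0],[0.41,0.0062,0,-0.0096,0,0,0],[0.41,0.0069,0,-0.009,0,0,0],[0.41,0.0077,0,-0.0084,0,0,0],[0.41,0.0084,0,-0.0077,0,0,0],[0.41,0.009,0,-0.0069,0,0,0]]]'
python3 lean.py -.09 .15
```

```text
clock: 22.3
position: [0.5709, 0.0215, 0.0762]
tool_rot: [3.141, 0.0, 1.571]
force: [0.7, -0.0, -2.9]
grip_width: 0.0257
finger_force: 11.2
224 [ 34. 199.]; 227 [ 33. 193.]; 230 [ 34. 187.]; 251 [ 19. 132.]; 254 [ 23. 128.]; 257 [ 25. 123.]; 260 [ 28. 118.]; 263 [ 33. 115.]; 266 [ 36. 110.]; 269 [ 42. 107.]; 272 [ 44. 102.]; 275 [49. 98.]; 278 [51. 93.]; 281 [54. 89.]; 284 [59. 85.]; 287 [64. 81.]; 290 [69. 78.]; 293 [69. 71.]; 296 [74. 68.]; 299 [78. 64.]; 302 [79. 58.]; 305 [84. 54.]; 308 [87. 50.]; 311 [92. 46.]; 314 [96. 43.]; 317 [99. 38.]; 320 [102.  33.]; 323 [106.  29.]; 326 [109.  24.]; [ 1.169 -0.867  4.937] [-0.733 -0.021  0.05 ] [0.571 0.023 0.077]  File "bar.py", line 5
    for n insys.argv[3:]:
          ^^^^^
SyntaxError: invalid syntax
```

```bash
python3 -m creep '[[[0.41,0.0096,0,-0.0061,0,0,0],[0.41,0.0101,0,-0.0053,0,0,0],[0.41,0.0106,0,-0.0043,0,0,0],[0.41,0.0108,0,-0.0035,0,0,0],[0.41,0.0111,0,-0.0024,0,0,0],[0.41,0.0113,0,-0.0015,0,0,0],[0.40,0.0114,0,-0.0005,0,0,0],[0.39,0.011,0,0.0005,0,0,0],[0.39,0,0,0,0,0,0],[0.39,0,0,0,0,0,0]]]'
python3 lean.py .04 .16
```

```text
clock: 23.35
position: [0.571, 0.1075, 0.0986]
tool_rot: [3.141, -0.0, 1.571]
force: [-0.9, -0.2, 6.1]
grip_width: 0.0261
finger_force: 4.7
263 [100. 159.]; 266 [109. 158.]; 269 [113. 155.]; 272 [115. 150.]; 275 [114. 143.]; 278 [114. 136.]; 281 [114. 130.]; 284 [114. 124.]; 287 [114. 117.]; 290 [114. 111.]; 293 [113. 103.]; 296 [115.  98.]; 299 [114.  91.]; 302 [115.  85.]; 305 [115.  78.]; 308 [115.  71.]; 311 [116.  65.]; 314 [115.  58.]; 317 [116.  51.]; 320 [118.  46.]; 323 [116.  37.]; 326 [117.  31.]; 329 [116.  23.]; 332 [118.  18.]; [0.505 0.137 5.404] [ 0.081 -0.069  0.005] [0.571 0.107 0.099]
```

```bash
python3 -m creep '[[[0.385,0,0,-0.001,0,0,0],[0.385,0.011,0,-0.0005,0,0,0],[0.385,0.0114,0,0.0005,0,0,0],[0.385,0.0113,0,0.0015,0,0,0],[0.385,0,0,0,0,0,0]]]'
python3 lean.py .04 .19
```

```text
clock: 23.9
position: [0.5706, 0.1432, 0.0977]
tool_rot: [-3.141, -0.001, 1.574]
force: [0.4, 0.2, 0.8]
grip_width: 0.0262
finger_force: 3.0
275 [137. 158.]; 278 [144. 157.]; 281 [150. 155.]; 284 [155. 152.]; 287 [151. 144.]; 290 [149. 135.]; 293 [148. 129.]; 296 [145. 120.]; 299 [143. 113.]; 302 [142. 104.]; 305 [141.  97.]; 308 [137.  88.]; 311 [136.  81.]; 314 [133.  71.]; 317 [132.  63.]; 320 [127.  54.]; 323 [127.  46.]; 326 [126.  39.]; 329 [122.  28.]; 332 [121.  21.]; [0.657 1.102 1.207] [ 0.065 -0.002  0.033] [0.571 0.142 0.098]
```

```bash
python3 -m creep '[[[0.39,0.0111,0,0.0024,0,0,0],[0.39,0.0108,0,0.0035,0,0,0],[0.395,0.0106,0,0.0043,0,0,0],[0.395,0.0101,0,0.0053,0,0,0],[0.395,0.0096,0,0.0061,0,0,0],[0.395,0.009,0,0.0069,0,0,0],[0.395,0.0084,0,0.0077,0,0,0],[0.395,0.0077,0,0.0084,0,0,0],[0.395,0.0069,0,0.009,0,0,0],[0.395,0,0,0,0,0,0]]]'
python3 lean.py .04 .29
```

```text
clock: 24.95
position: [0.57, 0.2253, 0.0428]
tool_rot: [-3.14, 0.001, 1.572]
force: [0.6, 1.9, -1.0]
grip_width: 0.0258
finger_force: 5.6
299 [237. 182.]; 302 [238. 177.]; 305 [239. 172.]; 308 [238. 165.]; 311 [237. 159.]; 314 [238. 153.]; 326 [127.  40.]; 329 [155.  55.]; 332 [182.  71.]; 335 [207.  85.]; 338 [232. 100.]; [ 0.167  2.154 -1.057] [ 0.447 -0.023 -0.017] [0.57  0.225 0.044]
```

```bash
python3 -m creep '[[[0.395,0.0061,0,0.0096,0,0,0],[0.395,0.0053,0,0.0101,0,0,0],[0.395,0.0043,0,0.0106,0,0,0],[0.395,0.0035,0,0.0108,0,0,0],[0.395,0.0024,0,0.0105,0,0,0],[0.395,0.001,0,0.0095,0,0,0],[0.395,0,0,0,0,0,0],[0.37,0,0,0,0,0,0],[0.35,0,0,0,0,0,0],[0.1,0,0,0,0,0,0]]]'
python3 -m creep '[[[0,0,0,-0.02,0,0,0],[0,0,0,-0.03,0,0,0],[0,0,0,-0.03,0,0,0],[0,0,0,-0.03,0,0,0],[0,0,0,-0.03,0,0,0],[0,0,0,0,0,0,0]]]'
sed -i 's/insys/in sys/' bar.py; python3 bar.py .08 .32 top side
python3 - <<'E'
from h import *
np.set_printoptions(precision=4,suppress=True)
for n in("top","side"):
    f=grab_frame(n);C=cloud(f)
    for th in ("bar_mat","blade","matchbox","stir_bar"):
        for o in outline_of(f,th)[:2]:
            m=o["region"]&(f["range_z"]>0);p=C[m];c,wh,a=cv2.minAreaRect((p[:,:2]*1000).astype(np.float32))
            print(n,th,round(o["confidence"],2),np.round(o["extent"]),np.median(p,0),np.round(c,1),np.round(wh,1),round(a,1))
E
```

```text
clock: 26.0
position: [0.5714, 0.2472, -0.016]
tool_rot: [3.141, -0.0, 1.57]
force: [0.1, 0.3, 0.1]
grip_width: 0.0383
finger_force: 0.0
clock: 26.6
position: [0.573, 0.2478, 0.1277]
tool_rot: [3.136, -0.003, 1.57]
force: [-0.0, -0.3, -1.6]
grip_width: 0.0428
finger_force: 0.0
top 707 [0.5696 0.1883 0.0328] slope -0.007688541110365295 y [0.1157 0.2626] x [0.5597 0.5799]
side 764 [0.572  0.1983 0.0303] slope -0.007826364383512903 y [0.1189 0.2665] x [0.5621 0.5819]
top bar_mat 0.73 [172. 247.  85.  33.] [0.5902 0.1883 0.0124] [580.7 192.3] [181.8  66.5] 88.7
top blade 0.88 [214. 194.  88.  12.] [0.6988 0.094  0.0272] [700.2  97.8] [ 20.5 195.7] 1.8
top blade 0.55 [172. 248.  83.  32.] [0.5897 0.1853 0.0124] [580.5 192.6] [182.   67.9] 87.4
top matchbox 0.84 [187. 296.  26.  26.] [0.4692 0.1632 0.0167] [469.3 165.3] [35.7 54.1] 26.8
top matchbox 0.59 [403. 236.  54.  99.] [ 0.5862 -0.3157  0.0518] [ 595.6 -321.9] [232.3 103.1] 1.4
side bar_mat 0.55 [310. 366.  47.  78.] [0.5918 0.2088 0.0095] [581.8 192.1] [189.2  65.2] 89.2
side blade 0.92 [253. 327.  22.  68.] [0.7003 0.1188 0.0243] [703.4  98.9] [ 23.2 206.6] 2.4
side matchbox 0.95 [375. 358.  31.  29.] [0.4729 0.1735 0.0134] [475.2 160.1] [38.6 72.9] 23.4
side stir_bar 0.42 [252. 324.  20.  67.] [0.7002 0.1207 0.0245] [703.1  98.9] [ 22.2 206.6] 2.0
```

Run:
```python
from h import *
np.set_printoptions(precision=4,suppress=True)
for n in("top","side"):
    f=grab_frame(n);C=cloud(f);x,y,z=C[...,0],C[...,1],C[...,2]
    o=outline_of(f,"blade")[0]
    m=o["region"]&(z>.018)&(abs(x-.7)<.04);p=C[m]
    v=np.polyfit(p[:,1],p[:,0],1);print(n,m.sum(),"slope",v[0],"x@.137",np.polyval(v,.137),"y",np.percentile(p[:,1],[.5,99.5]))
    for th in("blade_grip","blade_tip","notch","cover_edge"):
        for o in tip_of(f,th)[:1]: print(th,round(o["confidence"],2),world(f,*o["position"],{"blade_grip":.031,"blade_tip":.022,"notch":.0385,"cover_edge":.05}[th]))
    # case top: corners
    m=(z>.043)&(z<.058)&(x>.45)&(x<.75)&(y>-.40)&(y<-.25);p=C[m]
    print("case x",np.percentile(p[:,0],[1,99]),"y",np.percentile(p[:,1],[1,99]))
    for X in(.5,.55,.6,.65,.69):
        q=p[abs(p[:,0]-X)<.01];print(X,np.percentile(q[:,1],[2,98]),end=" ")
    print()
```

```text
top 738 slope -0.05472785120498687 x@.137 0.6966535018226229 y [-0.0014  0.1925]
blade_grip 0.69 [0.6951 0.1353 0.031 ]
blade_tip 0.78 [ 0.7052 -0.0041  0.022 ]
notch 0.44 [0.6981 0.1334 0.0385]
cover_edge 0.92 [ 0.5873 -0.2651  0.05  ]
case x [0.4812 0.6965] y [-0.3633 -0.271 ]
0.5 [-0.3621 -0.2741] 0.55 [-0.3601 -0.2735] 0.6 [-0.3589 -0.2728] 0.65 [-0.3627 -0.2706] 0.69 [-0.3565 -0.2698] 
side 691 slope -0.04769721742967489 x@.137 0.6996598000076844 y [0.001  0.2004]
blade_grip 0.68 [0.6944 0.1526 0.031 ]
blade_tip 0.74 [0.7066 0.0041 0.022 ]
notch 0.41 [0.5648 0.1379 0.0385]
case x [0.4825 0.7001] y [-0.3613 -0.2669]
0.5 [-0.3597 -0.2718] Traceback (most recent call last):
  File "<stdin>", line 14, in <module>
    return _quantile_unchecked(
        a, q, axis, out, overwrite_input, method, keepdims, weights)
    return _ureduce(a,
                    func=_quantile_ureduce_func,
    ...<5 lines>...
                    overwrite_input=overwrite_input,
                    method=method)
    r = func(a, **kwargs)
    result = _quantile(arr,
                       quantiles=q,
    ...<2 lines>...
                       out=out,
                       weights=wgt)
    slices_having_nans = np.isnan(arr[-1, ...])
                                  ~~~^^^^^^^^^
IndexError: index -1 is out of bounds for axis 0 with size 0
```

```bash
python3 -m creep '[[[0.1,-0.022,0.025,0,0,0,0],[0.1,-0.022,0.025,0,0,0,0],[0.1,-0.022,0.025,0,0,0,0],[0.1,-0.022,0.025,0,0,0,0],[0.1,-0.021,0.025,0,0,0,0],[0.1,0,0,0.02,0,0,-3],[0.1,0,0,0.03,0,0,0],[0.1,0,0,0.03,0,0,0],[0.1,0,0,0.02,0,0,0],[0.1,0,0,0,0,0,0]]]'
python3 -m creep '[[[0.1,0,0,0,0,0,0],[0.1,0,0,0,0,0,0]]]'
```

```text
clock: 28.8
position: [0.6941, 0.1379, 0.0205]
tool_rot: [-3.137, 0.001, 1.623]
force: [-0.5, -0.2, -0.8]
grip_width: 0.0386
finger_force: 0.0
clock: 29.0
position: [0.6968, 0.1382, 0.025]
tool_rot: [3.14, -0.0, 1.623]
force: [0.1, -0.0, 1.0]
grip_width: 0.0388
finger_force: 0.0
```

```bash
python3 -m creep '[[[0.1,0,0.001,0.015,0,0,0],[0.1,0,0,0.015,0,0,0],[0.1,0,0,0.008,0,0,0],[0.1,0,0,0,0,0,0],[0.1,0,0,0,0,0,0]]]'
python3 -m creep '[[[1,0,0,0,0,0,0],[1,0,0,0,0,0,0],[1,0,0,0,0,0,0],[1,0,0,0,0,0,0],[1,0,0,0,0,0,0],[1,0,0,0,0,0,0]]]' 90
```

```text
clock: 29.5
position: [0.6969, 0.1381, -0.0147]
tool_rot: [-3.141, 0.0, 1.623]
force: [0.4, 0.0, -1.0]
grip_width: 0.0381
finger_force: 0.0
clock: 30.1
position: [0.6975, 0.1383, -0.0137]
tool_rot: [3.14, -0.0, 1.623]
force: [-0.3, 0.2, 6.3]
grip_width: 0.015
finger_force: 88.7
```

```bash
python3 -m creep '[[[1,0,0,-0.01,0,0,0],[1,0,0,-0.025,0,0,0],[1,0,0,-0.025,0,0,1.7],[1,-0.0307,-0.0143,0,0,0,0],[1,-0.0307,-0.0143,0,0,0,0],[1,-0.0307,-0.0143,0,0,0,0],[1,-0.0307,-0.0143,0,0,0,0],[1,-0.0307,-0.0143,0,0,0,0],[1,-0.0307,-0.0143,0,0,0,0],[1,-0.0307,-0.0143,0,0,0,0]]]'
python3 -m creep '[[[1,-0.0307,-0.0143,0,0,0,0],[1,0,0,0,0,0,0],[1,0,0,0,0,0,0]]]'
python3 - <<'E'
from h import *
np.set_printoptions(precision=4,suppress=True)
for n in("top","side"):
    f=grab_frame(n);C=cloud(f);x,y,z=C[...,0],C[...,1],C[...,2]
    m=(abs(x-.592)<.03)&(y<-.14)&(y>-.262)&(z>.06)&(z<.11);p=C[m]
    print(n,m.sum())
    for a in np.arange(-.26,-.14,.02):
        q=p[(p[:,1]>a)&(p[:,1]<a+.02)]
        if len(q)>3: print(round(a,2),len(q),np.median(q,0))
    if n=="side": save(f,"blade1",(230,150,390,270),5)
    for o in tip_of(f,"blade_tip")[:1]: print(o["confidence"],world(f,*o["position"],.082))
print(observe()['force'])
E
```

```text
clock: 31.1
position: [0.6012, -0.08, 0.0462]
tool_rot: [3.141, -0.0, 1.593]
force: [0.8, -0.5, -1.8]
grip_width: 0.0157
finger_force: 88.1
clock: 31.4
position: [0.5881, -0.1105, 0.0462]
tool_rot: [3.141, -0.0, 1.592]
force: [0.4, 0.3, 0.5]
grip_width: 0.0153
finger_force: 88.2
top 404
-0.26 50 [ 0.5904 -0.2453  0.0843]
-0.24 87 [ 0.5905 -0.2297  0.0841]
-0.22 96 [ 0.5894 -0.2107  0.0841]
-0.2 86 [ 0.5896 -0.1899  0.0845]
-0.18 77 [ 0.5862 -0.1731  0.0843]
-0.16 8 [ 0.5807 -0.1565  0.0828]
side 109
-0.24 7 [ 0.5974 -0.2269  0.0793]
-0.22 28 [ 0.5949 -0.2111  0.0804]
-0.2 32 [ 0.5943 -0.1885  0.0807]
-0.18 31 [ 0.5935 -0.1704  0.0811]
-0.16 11 [ 0.5913 -0.1466  0.0876]
0.72 [ 0.5902 -0.2405  0.082 ]
[ 0.36    1.0866 -0.0086]
```

View pics/blade1.png

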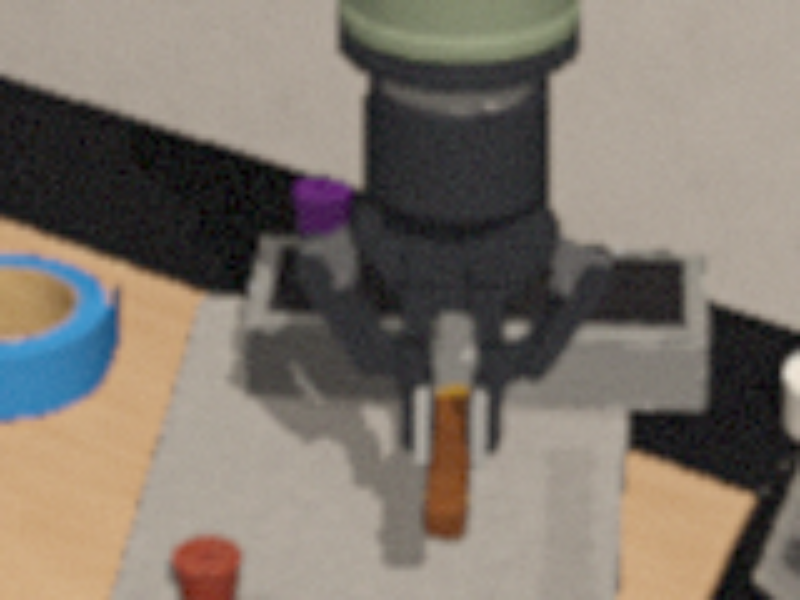

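```bash
python3 -m creep '[[[1,0,0,0.02,0,0,0],[1,0,0,0.02,0,0,0],[1,0,0,0.0045,0,0,0],[1,0,0,0,0,0,0],[1,-0.01,0,0,0,0,0],[1,-0.01,0,0,0,0,0],[1,0,0,0,0,0,0]]]'
python3 -m creep '[[[1,-0.008,0,0,0,0,0],[1,-0.008,0,0,0,0,0],[1,-0.008,0,0,0,0,0],[1,-0.008,0,0,0,0,0],[1,0,0,0,0,0,0]]]'
python3 -m creep '[[[1,0,0,-0.004,0,0,0],[1,0,0,-0.004,0,0,0],[1,0,0,-0.004,0,0,0],[1,0,0,-0.004,0,0,0],[1,0,0,-0.004,0,0,0],[1,0,0,0,0,0,0]]]'
cat > lid.py <<'E'
from h import *
import sys
np.set_printoptions(precision=3,suppress=True)
for n in("top","side"):
    f=grab_frame(n);C=cloud(f);x,y,z=C[...,0],C[...,1],C[...,2]
    for lo,hi in((.487,.53),(.65,.693)):
        m=(x>lo)&(x<hi)&(y>-.45)&(y<-.22)&(z>.043)&(z<.2);p=C[m]
        if len(p)>20: print(n,lo,len(p),"z",np.percentile(p[:,2],[2,50,98]),"y",np.percentile(p[:,1],[2,50,98]),"ang",np.degrees(np.arctan2(*(lambda q:(np.median(q[:,2])-.046,np.median(q[:,1])+.362))(p[p[:,2]>np.percentile(p[:,2],80)]))))
    if len(sys.argv)>1 and n=="side": save(f,sys.argv[1],(230,120,390,270),4)
s=observe();print(s['force'],s['position'])
E
python3 lid.py
```

```text
clock: 32.3
position: [0.5887, -0.1324, 0.0017]
tool_rot: [3.14, 0.001, 1.591]
force: [0.0, 0.8, 0.4]
grip_width: 0.0153
finger_force: 88.2
clock: 32.8
position: [0.589, -0.1636, 0.0009]
tool_rot: [3.142, 0.001, 1.592]
force: [-0.1, -0.0, -0.4]
grip_width: 0.0155
finger_force: 88.2
clock: 33.4
position: [0.5894, -0.1618, 0.0215]
tool_rot: [3.141, 0.0, 1.593]
force: [0.4, -0.0, -3.2]
grip_width: 0.0156
finger_force: 88.1
top 0.487 888 z [0.046 0.06  0.068] y [-0.365 -0.318 -0.275] ang 14.611360566466267
top 0.65 701 z [0.05  0.059 0.068] y [-0.362 -0.32  -0.28 ] ang 14.908088281213365
side 0.487 256 z [0.044 0.059 0.091] y [-0.449 -0.305 -0.271] ang 12.584855423340157
side 0.65 134 z [0.043 0.059 0.065] y [-0.349 -0.285 -0.266] ang 11.48453465724638
[-0.338 -0.352 -2.32 ] [ 0.589 -0.162  0.021]
```

```bash
python3 -m creep '[[[1,-0.001,0,-0.01,0,0,0],[1,-0.001,0,-0.01,0,0,0],[1,-0.001,0,-0.011,0,0,0],[1,-0.002,0,-0.01,0,0,0],[1,-0.008,0,-0.006,0,0,0],[1,-0.008,0,-0.006,0,0,0],[1,-0.009,0,-0.004,0,0,0],[1,-0.009,0,-0.0034,0,0,0],[1,0,0,0,0,0,0]]]'
python3 lid.py
python3 -m creep '[[[1,-0.0095,0,-0.002,0,0,0],[1,-0.0095,0,-0.001,0,0,0],[1,-0.007,0,0,0,0,0],[1,-0.007,0,0.001,0,0,0],[1,0,0,0,0,0,0]]]'
python3 lid.py
```

```text
clock: 34.4
position: [0.59, -0.2031, 0.0817]
tool_rot: [3.141, 0.001, 1.591]
force: [0.1, -0.6, -0.2]
grip_width: 0.0154
finger_force: 88.3
top 0.487 162 z [0.044 0.049 0.137] y [-0.363 -0.345 -0.273] ang 79.11037800636349
top 0.65 24 z [0.044 0.05  0.131] y [-0.359 -0.357 -0.343] ang 78.44542322891965
side 0.487 582 z [0.044 0.089 0.134] y [-0.448 -0.352 -0.273] ang 77.31434122977136
side 0.65 482 z [0.044 0.081 0.131] y [-0.36  -0.349 -0.268] ang 73.78417636357986
[ 0.662  0.184 -0.569] [ 0.59  -0.201  0.081]
clock: 35.0
position: [0.5905, -0.2353, 0.0831]
tool_rot: [-3.141, 0.001, 1.592]
force: [0.2, 1.2, -1.4]
grip_width: 0.0153
finger_force: 88.4
top 0.487 512 z [0.046 0.093 0.135] y [-0.384 -0.373 -0.359] ang 102.5569482395804
side 0.487 679 z [0.044 0.087 0.132] y [-0.388 -0.372 -0.274] ang 102.52372416308701
side 0.65 596 z [0.044 0.082 0.13 ] y [-0.379 -0.366 -0.268] ang 99.62544395576386
[ 0.234  0.019 -0.346] [ 0.591 -0.234  0.083]
```

```bash
python3 -m creep '[[[1,0.031,0,0,0,0,0],[1,0.031,0.0105,0,0,0,0],[1,0.031,0.0105,0,0,0,0],[1,0.031,0.0105,0,0,0,0],[1,0.031,0.0105,0,0,0,0],[1,0.031,0.0105,0,0,0,0],[1,0.031,0.0105,0,0,0,0],[1,0.031,0.0105,0,0,0,0],[1,0.031,0.0105,0,0,0,0],[1,0.031,0.0105,0,0,0,0]]]'
python3 -m creep '[[[1,0.031,0.0105,0,0,0,0],[1,0.03,0.010,0,0,0,0],[1,0,0,0.03,0,0,-1.7],[1,0,0,0.03,0,0,0],[1,0,0,0,0,0,0],[1,0,0,0,0,0,0]]]'
python3 bar.py .08 .32 side
```

```text
clock: 36.1
position: [0.6785, 0.08, 0.0833]
tool_rot: [3.142, -0.0, 1.594]
force: [0.5, -0.1, -0.8]
grip_width: 0.0155
finger_force: 88.4
clock: 36.7
position: [0.6974, 0.1395, 0.0237]
tool_rot: [-3.141, 0.0, 1.623]
force: [-0.0, -0.6, -0.6]
grip_width: 0.0155
finger_force: 88.4
side 762 [0.572  0.1983 0.0303] slope -0.00797635507832137 y [0.1183 0.2667] x [0.5621 0.582 ]
```

```bash
python3 -m creep '[[[1,-0.001,0,0.012,0,0,0],[1,0,0,0.012,0,0,0],[1,0,0,0.008,0,0,0],[1,0,0,0.003,0,0,0],[1,0,0,0.002,0,0,0],[1,0,0,0,0,0,0]]]'
python3 -m creep '[[[0.4,0,0,0,0,0,0],[0.2,0,0,0,0,0,0],[0.05,0,0,0,0,0,0],[0.05,0,0,-0.02,0,0,0],[0.05,0,0,-0.03,0,0,0],[0.05,0,0,-0.03,0,0,0],[0.05,0,0,-0.02,0,0,3],[0.05,0,0,0,0,0,0]]]'
cat > parts.py <<'E'
from h import *
import sys
np.set_printoptions(precision=4,suppress=True)
for n in("top","side"):
    f=grab_frame(n);C=cloud(f)
    for th in sys.argv[1:]:
        for o in outline_of(f,th)[:3]:
            m=o["region"]&(f["range_z"]>0);p=C[m];c,wh,a=cv2.minAreaRect((p[:,:2]*1000).astype(np.float32))
            print(n,th,round(o["confidence"],2),np.round(o["extent"]),np.median(p,0),np.round(c,1),np.round(wh,1),round(a,1))
E
python3 parts.py blade rubber_bung matchbox stir_bar
```

```text
clock: 37.35
position: [0.6976, 0.1386, -0.0135]
tool_rot: [3.142, -0.0, 1.623]
force: [0.9, -0.2, -1.2]
grip_width: 0.0153
finger_force: 88.4
clock: 38.15
position: [0.6994, 0.1388, 0.0911]
tool_rot: [3.136, -0.001, 1.569]
force: [0.2, -0.3, -0.0]
grip_width: 0.0404
finger_force: 0.0
top blade 0.84 [220. 192.  77.  17.] [0.6985 0.0907 0.0257] [692.5  84.3] [ 48.2 172.5] 5.2
top rubber_bung 0.48 [299. 192.  16.  19.] [ 0.6897 -0.0897  0.0371] [690.1 -89.4] [29.1 28. ] 24.4
top rubber_bung 0.43 [464. 193.  17.  11.] [ 0.6795 -0.4619  0.0268] [ 681.4 -464.1] [28.1 31.6] 37.3
top matchbox 0.8 [187. 294.  25.  26.] [0.4693 0.1631 0.0167] [469.9 164.9] [36.7 54.3] 26.0
top matchbox 0.18 [173. 246.  85.  32.] [0.5902 0.1888 0.0124] [580.7 191.9] [182.   66.5] 88.7
side blade 0.96 [250. 327.  20.  70.] [0.6992 0.1264 0.0255] [700.2  98.6] [ 32.7 205.9] 6.9
side rubber_bung 0.35 [268. 262.  10.   4.] [ 0.6969 -0.0912  0.0346] [ 698.2 -108.8] [15.  69.7] 1.4
side matchbox 0.86 [374. 357.  32.  27.] [0.4715 0.1733 0.0136] [475.1 160.2] [38.1 72.9] 25.1
side matchbox 0.26 [328. 183.  94.  39.] [ 0.5944 -0.3702  0.0888] [ 608.2 -477.7] [222.6 265.1] 7.2
```

```bash
python3 -m creep '[[[-0.3,-0.0325,-0.001,0,0,0,0],[-0.3,-0.0325,-0.001,0,0,0,0],[-0.3,-0.0325,-0.001,0,0,0,0],[-0.3,-0.0325,-0.001,0,0,0,0],[-0.3,-0.0325,-0.001,0,0,0,0],[-0.3,-0.0325,-0.001,0,0,0,0],[-0.3,-0.0325,-0.001,0,0,0,0],[-0.3,0,0,0.03,0,0,0],[-0.3,0,0,0.03,0,0,0],[-0.3,0,0,0,0,0,0]]]'
python3 -m creep '[[[-0.3,0,0,0,0,0,0],[-0.3,0,0,0,0,0,0]]]'
```

```text
clock: 39.65
position: [0.688, -0.0886, 0.0226]
tool_rot: [-3.136, -0.001, 1.57]
force: [-0.1, -0.2, -0.4]
grip_width: 0.0557
finger_force: 0.0
clock: 39.85
position: [0.6914, -0.0889, 0.028]
tool_rot: [3.14, 0.0, 1.571]
force: [-0.0, 1.2, 0.8]
grip_width: 0.0555
finger_force: 0.0
```

```bash
python3 -m creep '[[[-0.3,0,0,0.02,0,0,0],[-0.3,0,0,0.015,0,0,0],[-0.3,0,0,0.01,0,0,0],[-0.3,0,0,0,0,0,0],[1,0,0,0,0,0,0],[1,0,0,0,0,0,0],[1,0,0,0,0,0,0],[1,0,0,0,0,0,0],[1,0,0,0,0,0,0],[1,0,0,0,0,0,0]]]' 40
python3 -m creep '[[[1,0,0,-0.02,0,0,0],[1,0,0,-0.03,0,0,0],[1,0,0,-0.03,0,0,0],[1,0,0,-0.03,0,0,0],[1,0,0,-0.02,0,0,0],[1,0,0,0,0,0,0]]]'
```

```text
clock: 40.85
position: [0.6909, -0.089, -0.0177]
tool_rot: [3.141, 0.0, 1.57]
force: [-1.7, 0.5, 6.2]
grip_width: 0.0274
finger_force: 39.2
clock: 41.45
position: [0.6923, -0.0893, 0.1162]
tool_rot: [3.136, 0.0, 1.57]
force: [-0.3, 0.0, 0.0]
grip_width: 0.0277
finger_force: 39.4
```

```bash
python3 -m creep '[[[1,-0.0313,-0.0066,0,0,0,0],[1,-0.0313,-0.0066,0,0,0,0],[1,-0.0313,-0.0066,0,0,0,0],[1,-0.0313,-0.0066,0,0,0,0],[1,-0.0313,-0.0066,0,0,0,0],[1,-0.0313,-0.0066,0,0,0,0],[1,-0.0313,-0.0066,0,0,0,0],[1,0,0,0,0,0,0],[1,0,0,0.03,0,0,0],[1,0,0,0,0,0,0]]]'
python3 -m creep '[[[1,0,0,0.03,0,0,0],[1,0,0,0.03,0,0,0],[1,0,0,0.02,0,0,0],[1,0,0,0.012,0,0,0],[1,0,0,0.003,0,0,0],[1,0,0,0,0,0,0]]]'
python3 lid.py bung1
```

```text
clock: 42.45
position: [0.6425, -0.3067, 0.0786]
tool_rot: [-3.137, -0.002, 1.57]
force: [0.0, 1.6, -0.5]
grip_width: 0.0274
finger_force: 39.5
clock: 43.05
position: [0.6447, -0.3079, -0.0123]
tool_rot: [3.141, 0.0, 1.571]
force: [-0.7, -0.9, -0.6]
grip_width: 0.0278
finger_force: 39.5
top 0.487 509 z [0.046 0.094 0.136] y [-0.384 -0.373 -0.359] ang 102.69146277621822
side 0.487 683 z [0.044 0.087 0.133] y [-0.41  -0.372 -0.274] ang 102.48051558239098
side 0.65 850 z [0.044 0.117 0.195] y [-0.367 -0.294 -0.267] ang 58.43330994655865
[-0.555 -0.066  0.38 ] [ 0.645 -0.308 -0.012]
```

View pics/bung1.png

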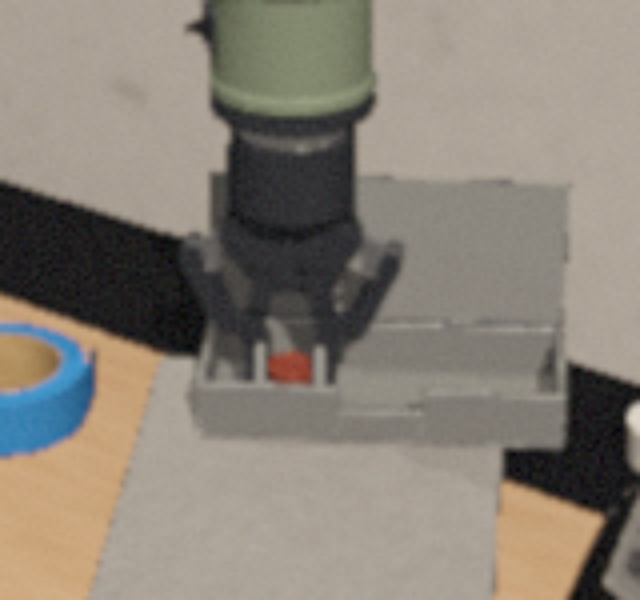

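```bash
python3 -m creep '[[[0.2,0,0,0,0,0,0],[0,0,0,0,0,0,0],[-0.07,0,0,0,0,0,0],[-0.07,0,0,-0.02,0,0,0],[-0.07,0,0,-0.03,0,0,0],[-0.07,0,0,-0.03,0,0,0],[-0.07,0,0,-0.03,0,0,0],[-0.07,0.03,0,-0.03,0,0,0],[-0.07,0.03,0,0,0,0,0],[-0.07,0.03,0,0,0,0,0]]]'
python3 - <<'E'
from h import *
np.set_printoptions(precision=4,suppress=True)
f=grab_frame("top");C=cloud(f);im=f["image"].astype(int);x,y,z=C[...,0],C[...,1],C[...,2]
save(f,"mb",(150,270,250,345),8)
yel=(im[...,0]>150)&(im[...,1]>130)&(im[...,2]<110)&(x>.4)&(x<.52)&(y>.08)&(y<.25)
p=C[yel]; c=cv2.minAreaRect((p[:,:2]*1000).astype(np.float32));print("yellow",c,p.mean(0),yel.sum())
wh=(im.min(2)>150)&(x>.40)&(x<.505)&(y>.09)&(y<.25);p=C[wh]
print("white",wh.sum(),cv2.minAreaRect((p[:,:2]*1000).astype(np.float32)),np.median(p,0))
m=(z>.009)&(x>.4)&(x<.505)&(y>.1)&(y<.25);p=C[m];print("mb",m.sum(),cv2.minAreaRect((p[:,:2]*1000).astype(np.float32)))
m=(z>.004)&(z<.0105)&(x>.41)&(x<.50)&(y>.1)&(y<.2);p=C[m];print("sb",m.sum(),cv2.minAreaRect((p[:,:2]*1000).astype(np.float32)))
E
```

```text
clock: 44.15
position: [0.6447, -0.2173, 0.129]
tool_rot: [3.139, 0.0, 1.57]
force: [0.6, 0.5, -0.0]
grip_width: 0.0456
finger_force: 0.0
yellow ((476.6621398925781, 171.09857177734375), (27.54849624633789, 56.90777587890625), 41.05952072143555) [0.474  0.1716 0.017 ] 225
white 0 ((0.0, 0.0), (0.0, 0.0), 0.0) [nan nan nan]
mb 263 ((472.3671875, 167.31033325195312), (29.5872745513916, 53.50796127319336), 25.907997131347656)
sb 16 ((483.82745361328125, 176.46853637695312), (36.537147521972656, 76.15190887451172), 41.89858627319336)
  return _methods._mean(a, axis=axis, dtype=dtype,
  ret = um.true_divide(
```

View pics/mb.png

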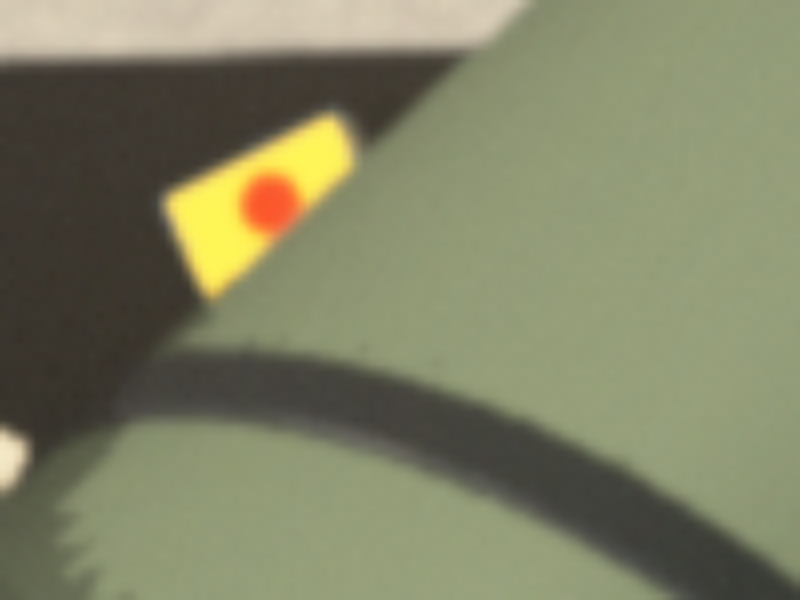

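```bash
python3 -m creep '[[[-0.07,0.033,0,0,0,0,0],[-0.07,0.033,0,0,0,0,0],[-0.07,0.033,0,0,0,0,0],[-0.07,0.033,0,0,0,0,0],[-0.07,0.033,0,0,0,0,0],[-0.07,0.033,0,0,0,0,0],[-0.07,0.033,0,0,0,0,0],[-0.07,0.033,0,0,0,0,0],[-0.07,0.033,0,0,0,0,0],[-0.07,0.033,0,0,0,0,0]]]'
cat > mb.py <<'E'
from h import *
np.set_printoptions(precision=4,suppress=True)
for n in("top","side"):
    f=grab_frame(n);C=cloud(f);im=f["image"].astype(int);x,y,z=C[...,0],C[...,1],C[...,2]
    roi=(x>.40)&(x<.505)&(y>.09)&(y<.26)
    m=roi&(z>.009 if n=="top" else z>.0085)&(z<.03);p=C[m];print(n,"mb",m.sum(),cv2.minAreaRect((p[:,:2]*1000).astype(np.float32)))
    w=(roi&(im.min(2)>105)).astype(np.uint8)
    k,l,s,c=cv2.connectedComponentsWithStats(w)
    for i in range(1,k):
        if s[i,4]>5:
            p=C[l==i];print(" white",s[i],np.median(p,0),cv2.minAreaRect((p[:,:2]*1000).astype(np.float32)))
E
python3 mb.py; python3 parts.py matchbox stir_bar
```

```text
clock: 45.2
position: [0.6444, 0.1132, 0.1278]
tool_rot: [3.141, -0.0, 1.57]
force: [0.9, 0.3, 0.4]
grip_width: 0.0458
finger_force: 0.0
top mb 433 ((458.3568420410156, 159.7775115966797), (62.617427825927734, 55.12110900878906), 26.641691207885742)
 white [  0 223  28  21 420] [0.4973 0.1144 0.6636] ((495.5302734375, 117.46441650390625), (24.161523818969727, 18.939285278320312), 89.76925659179688)
 white [  0 260  17  22 144] [0.4672 0.1037 0.6839] ((464.7253112792969, 101.09666442871094), (18.344934463500977, 9.856653213500977), 19.560955047607422)
 white [195 294   4   6   9] [0.4668 0.1376 0.0157] ((467.5975646972656, 138.27163696289062), (5.515058517456055, 11.027144432067871), 81.11751556396484)
 white [193 300  10  15  71] [0.4453 0.1386 0.0062] ((445.97430419921875, 139.3831329345703), (10.705581665039062, 34.946983337402344), 62.9291877746582)
side mb 480 ((441.88067626953125, 151.8318634033203), (105.25027465820312, 56.406463623046875), 26.44790267944336)
 white [375   0  33  26 348] [0.4933 0.1714 0.6003] ((485.2900390625, 170.59982299804688), (39.51902389526367, 8.6529922
[... 207 characters left out ...]
 123] [0.46   0.1889 0.0078] ((460.09075927734375, 188.9873504638672), (33.777374267578125, 6.620218753814697), 28.605520248413086)
top matchbox 0.77 [185. 295.  26.  26.] [0.4697 0.1635 0.0168] [470.2 168.7] [40.  60.9] 26.1
top matchbox 0.72 [222. 191.  71.  16.] [0.699  0.0759 0.026 ] [700.6  80.7] [ 21.1 161. ] 3.4
top stir_bar 0.4 [198. 306.   9.  15.] [0.4473 0.1364 0.007 ] [447.8 137. ] [13.  28.6] 61.5
side matchbox 0.72 [374. 360.  30.  32.] [0.4714 0.1731 0.0134] [471.6 159.2] [46.1 72.6] 23.7
side stir_bar 0.54 [388. 351.  14.   6.] [0.4453 0.1415 0.0031] [446.3 139.9] [34.9 27.7] 87.6
side stir_bar 0.28 [310. 365.  43.  77.] [0.5919 0.2075 0.0097] [580.9 191.4] [188.3  66.4] 89.3
```

```bash
python3 -m creep '[[[-0.42,0.0087,-0.029,0,0,0,0],[-0.42,0.0087,-0.029,0,0,0,0],[-0.42,0.0087,-0.029,0,0,0,0],[-0.42,0.0087,-0.029,0,0,0,0],[-0.42,0.0087,-0.029,0,0,0,0],[-0.42,0.0087,-0.029,0,0,0,0],[-0.42,0,0,0,0,0,7.9],[-0.42,0,0,0,0,0,7.9],[-0.42,0,0,0,0,0,7.9],[-0.42,0,0,0,0,0,7.9]]]'
python3 -m creep '[[[-0.42,0,0,0,0,0,7.9],[-0.42,0,0,0,0,0,7.9],[-0.42,0,0,0,0,0,7.9],[-0.42,0,0,0,0,0,7.9],[-0.42,0,0,0.03,0,0,0],[-0.42,0,0,0.03,0,0,0],[-0.42,0,0,0.02,0,0,0],[-0.42,0,0,0.02,0,0,0],[-0.42,0,0,0,0,0,0],[-0.42,0,0,0,0,0,0]]]'
python3 mb.py
```

```text
clock: 46.6
position: [0.4706, 0.1637, 0.1266]
tool_rot: [3.141, -0.001, 1.012]
force: [-0.3, 0.2, 0.7]
grip_width: 0.0605
finger_force: 0.0
clock: 47.6
position: [0.4706, 0.1636, 0.0269]
tool_rot: [3.141, 0.0, 0.466]
force: [-0.2, -1.4, 1.0]
grip_width: 0.0608
finger_force: 0.0
top mb 247 ((458.2894287109375, 157.57308959960938), (52.40053939819336, 50.21122741699219), 64.10409545898438)
 white [  0 258  51  60 471] [0.4688 0.2091 0.4802] ((466.7701721191406, 205.1814727783203), (27.171165466308594, 70.19822692871094), 77.44493103027344)
 white [184 297  14   8  15] [0.4584 0.1497 0.0168] ((458.5647888183594, 150.58070373535156), (2.222865104675293, 30.967342376708984), 27.895648956298828)
 white [193 300  10  15  71] [0.4452 0.1386 0.0065] ((445.8500061035156, 139.288818359375), (11.074942588806152, 34.961273193359375), 66.28453826904297)
 white [176 305   7   4   7] [0.4463 0.1756 0.0168] ((447.00604248046875, 175.15835571289062), (2.6537957191467285, 14.090058326721191), 16.113298416137695)
 white [138 323   8   9   9] [0.4126 0.1224 0.3634] ((412.85107421875, 122.49220275878906)
[... 1163 characters left out ...]
6875, 211.33338928222656), (9.970826148986816, 31.46285629272461), 28.08687973022461)
 white [362 304   3   3   6] [0.4957 0.1382 0.1012] ((495.1661682128906, 136.94309997558594), (9.138731956481934, 3.1303656101226807), 76.97734069824219)
 white [378 330  19  26 144] [0.4544 0.1451 0.0062] ((450.2374572753906, 165.00535583496094), (82.62200164794922, 33.32255554199219), 82.27108001708984)
 white [412 340   1   6   6] [0.4002 0.1129 0.001 ] ((400.166748046875, 111.05750274658203), (11.368741989135742, 0.489408016204834), 85.8677749633789)
 white [372 361  18  12 123] [0.46   0.1891 0.0084] ((459.55291748046875, 189.08921813964844), (34.772769927978516, 6.829348087310791), 24.900400161743164)
```

```bash
python3 -m creep '[[[-0.42,0.001,-0.001,0.02,0,0,0],[-0.42,0,0,0.02,0,0,0],[-0.42,0,0,0.01,0,0,0],[-0.42,0,0,0,0,0,0]]]'
python3 -m creep '[[[-0.42,0,0,0.004,0,0,0],[-0.42,0,0,0.003,0,0,0],[-0.42,0,0,0,0,0,0]]]'
python3 -m creep '[[[1,0,0,0,0,0,0],[1,0,0,0,0,0,0],[1,0,0,0,0,0,0],[1,0,0,0,0,0,0],[1,0,0,0,0,0,0]]]' 30
```

```text
clock: 48.1
position: [0.4706, 0.1655, -0.0239]
tool_rot: [-3.141, 0.001, 0.467]
force: [-0.7, 0.4, 0.1]
grip_width: 0.0608
finger_force: 0.0
clock: 48.4
position: [0.4709, 0.1658, -0.0305]
tool_rot: [-3.142, -0.0, 0.468]
force: [-0.6, -0.6, -0.1]
grip_width: 0.0605
finger_force: 0.0
clock: 48.9
position: [0.4709, 0.1657, -0.0303]
tool_rot: [-3.141, -0.0, 0.467]
force: [-2.0, -0.0, 6.7]
grip_width: 0.0526
finger_force: 31.2
```

```bash
python3 -m creep '[[[1,0,0,-0.02,0,0,0],[1,0,0,-0.035,0,0,0],[1,0,0,-0.035,0,0,0],[1,0,0,-0.035,0,0,0],[1,0,0,-0.035,0,0,0],[1,0,0,0,0,0,-7.9],[1,0,0,0,0,0,-7.9],[1,0,0,0,0,0,-7.9],[1,0,0,0,0,0,-7.9],[1,0,0,0,0,0,-7.9]]]'
python3 -m creep '[[[1,0,0,0,0,0,-7.9],[1,0,0,0,0,0,-7.9],[1,0,0,0,0,0,-7.9],[1,-0.01,0.03,0,0,0,0],[1,-0.01,0.03,0,0,0,0],[1,-0.01,0.03,0,0,0,0],[1,-0.025,0.03,0,0,0,0],[1,-0.025,0.03,0,0,0,0],[1,-0.03,0,0,0,0,0],[1,0,0,0,0,0,0]]]'
python3 parts.py matchbox stir_bar
```

```text
clock: 49.9
position: [0.4707, 0.1656, 0.1295]
tool_rot: [3.141, -0.0, 1.163]
force: [-0.0, -0.5, -0.1]
grip_width: 0.0525
finger_force: 32.2
clock: 50.9
position: [0.6209, 0.0503, 0.1294]
tool_rot: [-3.142, 0.003, 1.565]
force: [-0.0, 0.7, 0.3]
grip_width: 0.0524
finger_force: 32.2
top matchbox 0.79 [228. 214.   6.  27.] [0.6152 0.0373 0.1759] [621.7  45.4] [64.1 27.6] 1.6
top stir_bar 0.68 [189. 250.  38.  13.] [0.5686 0.1547 0.033 ] [570. 152.] [21.4 72.4] 0.2
top stir_bar 0.5 [196. 308.   7.  14.] [0.4451 0.138  0.0074] [445.9 139.5] [10.4 29.4] 66.7
side matchbox 0.72 [296. 246.  35.  18.] [0.6214 0.0703 0.1726] [638.6 -50.4] [ 54.2 264.9] 8.1
side matchbox 0.56 [316. 363.  18.  64.] [0.5716 0.2101 0.0302] [572.4 192.7] [ 22.6 151.6] 0.4
side stir_bar 0.66 [310. 366.  44.  80.] [0.591  0.2084 0.0097] [580.5 193.3] [183.7  65.6] 89.4
side stir_bar 0.45 [252. 326.  22.  68.] [0.6991 0.124  0.0249] [702.3  99.1] [ 21.7 205.6] 3.3
side stir_bar 0.29 [346. 181.  52.  33.] [ 0.5457 -0.3718  0.0918] [ 568.  -229.3] [563.6 133.4] 82.3
```

```bash
python3 -m creep '[[[1,-0.033,0,0,0,0,0],[1,-0.033,0,0,0,0,0],[1,-0.033,0,0,0,0,0],[1,-0.033,0,0,0,0,0],[1,-0.033,0,0,0,0,0],[1,-0.033,-0.011,0,0,0,0],[1,-0.033,-0.016,0,0,0,0],[1,-0.033,-0.016,0,0,0,0],[1,-0.033,-0.016,0,0,0,0],[1,-0.033,-0.016,0,0,0,0]]]'
python3 -m creep '[[[1,-0.03,0,0,0,0,0],[1,0,0,0.03,0,0,0],[1,0,0,0.03,0,0,0],[1,0,0,0,0,0,0],[1,0,0,0,0,0,0]]]'
python3 lid.py
```

```text
clock: 52.2
position: [0.5453, -0.2747, 0.1294]
tool_rot: [3.141, -0.0, 1.572]
force: [1.3, -0.6, -0.5]
grip_width: 0.0523
finger_force: 32.2
clock: 52.7
position: [0.5459, -0.304, 0.0698]
tool_rot: [-3.141, -0.0, 1.571]
force: [0.6, 0.4, 0.9]
grip_width: 0.0525
finger_force: 32.2
top 0.65 48 z [0.043 0.046 0.05 ] y [-0.303 -0.272 -0.269] ang 1.94681929117201
side 0.487 815 z [0.044 0.113 0.198] y [-0.38  -0.309 -0.276] ang 62.677487975806635
side 0.65 659 z [0.044 0.088 0.131] y [-0.38  -0.368 -0.272] ang 99.73031615939017
[ 0.81   0.384 -0.616] [ 0.547 -0.304  0.071]
```

```bash
python3 -m creep '[[[1,-0.008,0,0.02,0,0,0],[1,0,0,0.03,0,0,0],[1,0,0,0.02,0,0,0],[1,0,0,0.009,0,0,0],[1,0,0,0.004,0,0,0],[1,0,0,0,0,0,0]]]'
python3 -m creep '[[[0,0,0,0,0,0,0],[-0.36,0,0,0,0,0,0],[-0.36,0,0,0,0,0,0],[-0.36,0,0,-0.02,0,0,0],[-0.36,0,0,-0.03,0,0,0],[-0.36,0,0,-0.03,0,0,0],[-0.36,0,0,-0.03,0,0,0],[-0.36,0.03,0,-0.03,0,0,0],[0,0.033,0.01,0,0,0,0],[0,0.033,0.01,0,0,0,0]]]'
python3 -m creep '[[[0,0.033,0.01,0,0,0,0],[0,0.033,0.01,0,0,0,0],[0,0.033,0.01,0,0,0,0],[0,0.033,0.01,0,0,0,0],[0,0.033,0,0,0,0,0],[0,0.033,0,0,0,0,0],[0,0.033,0,0,0,0,0],[0,0.033,0,0,0,0,0],[0,0.033,0,0,0,0,0],[0,0,0,0,0,0,0]]]'
python3 parts.py rubber_bung matchbox stir_bar; python3 mb.py | grep -A6 top
```

```text
clock: 53.4
position: [0.5462, -0.3126, -0.0129]
tool_rot: [3.141, 0.0, 1.571]
force: [-0.3, 0.2, -0.0]
grip_width: 0.0523
finger_force: 32.2
clock: 54.4
position: [0.5663, -0.2156, 0.1277]
tool_rot: [3.139, 0.0, 1.57]
force: [0.2, -0.7, -1.0]
grip_width: 0.0426
finger_force: 0.0
clock: 55.4
position: [0.6055, 0.0861, 0.1262]
tool_rot: [-3.141, -0.002, 1.576]
force: [-0.7, 0.1, 0.2]
grip_width: 0.0424
finger_force: 0.0
top rubber_bung 0.64 [434. 227.  33. 112.] [ 0.5875 -0.3723  0.0976] [ 610.9 -391.5] [259.9  62.6] 1.2
top rubber_bung 0.62 [396. 211.  17.  14.] [ 0.6433 -0.3068  0.0418] [ 643.9 -307.2] [26.8 27.7] 27.5
top rubber_bung 0.58 [464. 193.  14.  16.] [ 0.6804 -0.4615  0.0261] [ 684.2 -466.7] [30.2 41.7] 35.0
top matchbox 0.59 [402. 256.  15.  25.] [ 0.5423 -0.3105  0.0315] [ 544.2 -311.9] [36.3 50.4] 89.8
top matchbox 0.41 [416. 227.  75. 112.] [ 0.594  -0.3515  0.0361] [ 591.3 -327.1] [223.9 113.2] 1.3
top stir_bar 0.62 [199. 305.   7.  14.] [0.4452 0.1365 0.0079] [446.1 136.7] [ 5.3 30.4] 65.1
top stir_bar 0.37 [179. 250.  61.   5.] [0.5664 0.1826 0.0326] [554.3 132.8] 
[... 780 characters left out ...]
 [  0 292  15  26 230] [0.4404 0.0932 0.6954] ((439.6569519042969, 92.60252380371094), (20.344053268432617, 9.969377517700195), 27.96172523498535)
 white [193 300  10  15  71] [0.4452 0.1389 0.0065] ((445.1000061035156, 139.88706970214844), (10.304713249206543, 35.046688079833984), 65.66465759277344)
side mb 2 ((444.9765930175781, 143.70608520507812), (21.18364906311035, 0.0), 158.51950073242188)
 white [374   0  40  32 579] [0.4908 0.1402 0.5911] ((480.4146728515625, 140.27500915527344), (9.721750259399414, 49.2027473449707), 87.2193832397461)
 white [402   9   3   4   7] [0.4669 0.1415 0.5896] ((467.2035827636719, 139.42904663085938), (6.073362827301025, 2.4532840251922607), 74.4560546875)
```

```bash
python3 -m creep '[[[0.2,0.0088,-0.0266,0,0,0,0],[0.2,0.0088,-0.0266,0,0,0,0],[0.2,0.0088,-0.0266,0,0,0,0],[0.2,0.0088,-0.0266,0,0,0,0],[0.2,0.0088,-0.0266,0,0,0,0],[0.2,0.0088,-0.0266,0,0,0,0],[0.2,0,0,0,0,0,-8.2],[0.2,0,0,0,0,0,-8.2],[0.2,0,0,0,0,0,-8.2],[0.2,0,0,0,0,0,-8.2]]]'
python3 -m creep '[[[0.3,0,0,0,0,0,-8.2],[0.3,0,0,0,0,0,-8.2],[0.3,0,0,0,0,0,-8.2],[0.3,0,0,0,0,0,-8.1],[0.3,0,0,0.03,0,0,0],[0.3,0,0,0.03,0,0,0],[0.3,0,0,0.03,0,0,0],[0.3,0,0,0.02,0,0,0],[0.3,0,0,0,0,0,0],[0.3,0,0,0,0,0,0]]]'
python3 -c "
from h import *
s=observe();print(s['position'],s['tool_rot'],s['qpos'])"
```

```text
clock: 56.9
position: [0.4462, 0.1333, 0.1265]
tool_rot: [3.141, 0.0, 2.149]
force: [-0.9, -0.2, 0.7]
grip_width: 0.0341
finger_force: 0.0
clock: 57.9
position: [0.4463, 0.1332, 0.0167]
tool_rot: [-3.141, -0.0, 2.713]
force: [0.6, -1.3, 0.4]
grip_width: 0.0298
finger_force: 0.0
[0.44628146 0.13320328 0.01671347] [-3.14125198e+00 -1.29938491e-04  2.71333770e+00] [-0.49529729  0.58898167  0.10193986  2.14551198 -0.14083113  0.41349019
  0.86121744]
```

```bash
python3 -m creep '[[[0.3,0.0025,0.0055,0.01,0,0,0],[0.3,0,0,0.02,0,0,0],[0.3,0,0,0.01,0,0,0],[0.3,0,0,0,0,0,0],[0.3,0,0,0.003,0,0,0],[0.3,0,0,0,0,0,0]]]'
python3 -m creep '[[[1,0,0,0,0,0,0],[1,0,0,0,0,0,0],[1,0,0,0,0,0,0],[1,0,0,0,0,0,0],[1,0,0,0,0,0,0]]]' 30
```

```text
clock: 58.5
position: [0.4464, 0.1396, -0.0264]
tool_rot: [3.141, 0.0, 2.714]
force: [-0.8, 0.0, 0.5]
grip_width: 0.0298
finger_force: 0.0
clock: 59.0
position: [0.4473, 0.14, -0.0258]
tool_rot: [3.14, 0.002, 2.714]
force: [1.1, 1.6, 14.7]
grip_width: 0.0001
finger_force: 7.2
```

```bash
python3 -m creep '[[[1,0,0,-0.01,0,0,0],[1,0,0,-0.03,0,0,0],[1,0,0,-0.03,0,0,0],[0.3,0,0,-0.03,0,0,0],[0.3,0,0,0,0,0,0]]]'
python3 mb.py
```

```text
clock: 59.5
position: [0.4477, 0.14, 0.077]
tool_rot: [3.138, 0.003, 2.713]
force: [0.3, -0.1, -1.3]
grip_width: 0.0281
finger_force: 0.0
top mb 5 ((455.4444885253906, 139.4012908935547), (2.9556198120117188, 9.7761869430542), 61.71052169799805)
 white [  66  254   58   49 1052] [0.4725 0.1147 0.4867] ((461.2062072753906, 129.988037109375), (60.86467742919922, 73.9284896850586), 20.508947372436523)
 white [  18  270   62   81 1114] [0.4365 0.1798 0.5246] ((442.06170654296875, 169.74237060546875), (98.28946685791016, 47.79171371459961), 18.834819793701172)
 white [193 298   7  10  47] [0.4541 0.1402 0.0071] ((446.0921325683594, 125.41120910644531), (49.57601547241211, 19.599252700805664), 60.26338195800781)
 white [189 317   6   5  15] [0.4209 0.093  0.2127] ((420.98455810546875, 96.27520751953125), (5.621865272521973, 11.79385757446289), 7.82161808013916)
side mb 1 ((400.2882080078125, 121.41644287109375), (0.0, 0.0), 0.0)
 white [416   0  31  48  48] [0.4271 0.1169 0.5695] ((427.7992858886719, 116.51860809326172), (39.092681884765625, 9.814905166625977), 15.651591300964355)
 white [
[... 1151 characters left out ...]
65625, 170.45779418945312), (17.7484073638916, 4.739683628082275), 18.000385284423828)
 white [378 261  10  17  74] [0.469  0.1875 0.2111] ((468.5063781738281, 187.70372009277344), (27.13680076599121, 7.869711875915527), 64.36019134521484)
 white [401 282   3   3   7] [0.4312 0.1282 0.1442] ((432.0286560058594, 125.30878448486328), (3.6483006477355957, 9.122396469116211), 8.297215461730957)
 white [386 296   9  17  59] [0.4481 0.1642 0.1263] ((450.1555480957031, 161.54127502441406), (9.37366008758545, 10.588334083557129), 66.00528717041016)
 white [376 347  20  11 105] [0.4491 0.1458 0.0032] ((449.9819641113281, 140.03530883789062), (20.525625228881836, 37.54996109008789), 67.10184478759766)
```

```bash
python3 -m creep '[[[0.3,-0.036,0.017,-0.01,0,0,0],[0.3,-0.036,0.017,-0.01,0,0,0],[0.3,-0.036,0.017,-0.01,0,0,0],[0.3,0,0,0,0,0,0]]]'
cat > sb.py <<'E'
from h import *
np.set_printoptions(precision=4,suppress=True)
for n in("top","side"):
    f=grab_frame(n);C=cloud(f);im=f["image"].astype(int);x,y,z=C[...,0],C[...,1],C[...,2]
    w=((x>.40)&(x<.505)&(y>.09)&(y<.26)&(im.min(2)>105)&(z<.03)).astype(np.uint8)
    k,l,s,c=cv2.connectedComponentsWithStats(w)
    for i in range(1,k):
        if s[i,4]>20:
            vv,uu=np.where(l==i);q=np.array([world(f,u,v,.006)[:2] for u,v in zip(uu,vv)]);m=q.mean(0)
            e,V=np.linalg.eigh(np.cov((q-m).T));print(n,s[i],m,"mid",(q.min(0)+q.max(0))/2,"long dir deg",np.degrees(np.arctan2(V[1,1],V[0,1]))%180,"ext",4*np.sqrt(e))
print(observe()['position'])
E
python3 sb.py
```

```text
clock: 60.0
position: [0.5696, 0.1406, 0.1034]
tool_rot: [3.141, 0.002, 2.712]
force: [-0.8, -0.5, -0.8]
grip_width: 0.0299
finger_force: 0.0
top [190 298  10  16  76] [0.4482 0.1444] mid [0.4487 0.1448] long dir deg 154.10547072076315 ext [0.0118 0.0407]
side [376 347  20  11 102] [0.45   0.1479] mid [0.4502 0.1481] long dir deg 152.07655079768128 ext [0.016  0.0411]
[0.5651 0.1406 0.1021]
```

```bash
python3 -m creep '[[[0.3,0.027,-0.0108,0.01,0,0,0],[0.3,0.027,-0.0108,0.01,0,0,0],[0.3,0.027,-0.0108,0.01,0,0,0],[0.3,0.027,-0.0108,0.01,0,0,2],[0.3,0,0,0.03,0,0,0],[0.3,0,0,0.02,0,0,0],[0.3,0,0,0,0,0,0],[0.3,0,0,0,0,0,0]]]'
python3 -c "
from h import *
s=observe();print(s['position'],s['tool_rot'])"
```

```text
clock: 60.9
position: [0.4484, 0.1463, 0.0133]
tool_rot: [-3.14, -0.001, 2.679]
force: [0.6, 0.1, 1.0]
grip_width: 0.0301
finger_force: 0.0
[0.44844127 0.14625545 0.01334202] [-3.14025351e+00 -1.06790806e-03  2.67896151e+00]
```

```bash
python3 -m creep '[[[0.3,0,0,0.02,0,0,0],[0.3,0,0,0.012,0,0,0],[0.3,0,0,0.006,0,0,0],[0.3,0,0,0.003,0,0,0],[0.3,0,0,0,0,0,0]]]'
python3 -m creep '[[[0.3,0,0,0.002,0,0,0],[0.3,0,0,0,0,0,0]]]'
```

```text
clock: 61.4
position: [0.4494, 0.1465, -0.0276]
tool_rot: [-3.141, -0.0, 2.679]
force: [-0.2, -0.6, -0.5]
grip_width: 0.03
finger_force: 0.0
clock: 61.6
position: [0.4495, 0.1466, -0.0295]
tool_rot: [3.141, 0.0, 2.679]
force: [-0.0, 0.4, -0.4]
grip_width: 0.0302
finger_force: 0.0
```

```bash
python3 -m creep '[[[0.3,0,0,0.0013,0,0,0],[0.5,0,0,0,0,0,0],[0.6,0,0,0,0,0,0],[0.7,0,0,0,0,0,0],[1,0,0,0,0,0,0],[1,0,0,0,0,0,0],[1,0,0,0,0,0,0]]]' 30
```

```text
clock: 62.3
position: [0.4494, 0.1466, -0.031]
tool_rot: [3.142, 0.0, 2.679]
force: [-0.0, -0.0, 1.7]
grip_width: 0.0059
finger_force: 30.2
```

```bash
python3 -m creep '[[[1,0,0,-0.02,0,0,0],[1,0,0,-0.035,0,0,0],[1,0,0,-0.035,0,0,0],[1,0,0,-0.035,0,0,0],[1,0,0,-0.035,0,0,0],[1,0,0,0,0,0,7.9],[1,0,0,0,0,0,7.9],[1,0,0,0,0,0,7.9],[1,0,0,0,0,0,7.9],[1,0,0,0,0,0,7.9]]]'
python3 -m creep '[[[1,0,0,0,0,0,7.9],[1,0,0,0,0,0,7.9],[1,0,0,0,0,0,8.2],[1,-0.02,0.03,0,0,0,0],[1,-0.02,0.03,0,0,0,0],[1,-0.02,0.03,0,0,0,0],[1,-0.02,0.03,0,0,0,0],[1,-0.02,0.03,0,0,0,0],[1,-0.033,0,0,0,0,0],[1,-0.033,0,0,0,0,0]]]'
python3 -m creep '[[[1,-0.033,0,0,0,0,0],[1,-0.033,0,0,0,0,0],[1,-0.033,0,0,0,0,0],[1,-0.033,0,0,0,0,0],[1,-0.033,0,0,0,0,0],[1,-0.033,0,0,0,0,0],[1,-0.033,0,0,0,0,0],[1,-0.033,0,0,0,0,0],[1,-0.033,0,0,0,0,0],[1,0,0,0,0,0,0]]]'
python3 -c "
from h import *
s=observe();print(s['position'],s['tool_rot'])"
python3 parts.py rubber_bung matchbox
```

```text
clock: 63.3
position: [0.4493, 0.1465, 0.129]
tool_rot: [-3.142, -0.0, 1.984]
force: [-0.9, -0.9, 1.0]
grip_width: 0.0061
finger_force: 30.1
clock: 64.3
position: [0.5995, -0.0206, 0.1285]
tool_rot: [-3.141, 0.0, 1.571]
force: [-0.4, 0.1, -0.5]
grip_width: 0.0061
finger_force: 30.1
clock: 65.3
position: [0.5975, -0.3217, 0.1289]
tool_rot: [-3.141, 0.002, 1.565]
force: [-0.6, -0.1, -0.5]
grip_width: 0.0055
finger_force: 30.1
[ 0.59754896 -0.32172076  0.12890621] [-3.14083911e+00  2.49776376e-03  1.56543356e+00]
top matchbox 0.68 [175. 251.  73.  15.] [0.5687 0.1883 0.033 ] [570.5 189.3] [ 26.1 150. ] 0.4
top matchbox 0.67 [211. 198. 112.  28.] [0.6841 0.1084 0.0141] [693.7 104.3] [251.2  65.4] 88.7
side rubber_bung 0.68 [326. 183.  97.  41.] [ 0.5925 -0.3703  0.0884] [ 629.6 -427.8] [196.  319.5] 59.8
side rubber_bung 0.55 [302. 212.  14.   6.] [ 0.645  -0.3023  0.0385] [ 646.9 -324.2] [26.7 65.9] 5.4
side matchbox 0.64 [345. 218.  23.  12.] [ 0.5531 -0.3138  0.0287] [ 547.8 -307.9] [51.4 77.6] 2.6
```

```bash
python3 -m creep '[[[1,0.01,0.002,0.02,0,0,0],[1,0,0,0.03,0,0,0],[1,0,0,0.03,0,0,0],[1,0,0,0.03,0,0,0],[1,0,0,0.02,0,0,0],[1,0,0,0.007,0,0,0],[1,0,0,0.003,0,0,0],[1,0,0,0,0,0,0]]]'
python3 -m creep '[[[0.75,0,0,0,0,0,0],[0.6,0,0,0,0,0,0],[0.6,0,0,0,0,0,0],[0.6,0,0,-0.02,0,0,0],[0.6,0,0,-0.03,0,0,0],[0.6,0,0,-0.03,0,0,0],[0.6,0,0,-0.03,0,0,0],[1,0,0,-0.035,0,0,0],[1,0,0,-0.035,0,0,0],[1,0,0,0,0,0,0]]]'
python3 lid.py
```

```text
clock: 66.4
position: [0.6017, -0.3064, -0.0103]
tool_rot: [3.141, 0.0, 1.571]
force: [-0.0, 0.2, 0.2]
grip_width: 0.0061
finger_force: 30.1
clock: 67.4
position: [0.6031, -0.3078, 0.1742]
tool_rot: [3.135, 0.003, 1.57]
force: [-0.2, -0.6, -0.6]
grip_width: -0.0002
finger_force: 0.0
side 0.487 673 z [0.044 0.087 0.13 ] y [-0.386 -0.372 -0.275] ang 103.05530033815933
side 0.65 669 z [0.044 0.086 0.131] y [-0.379 -0.368 -0.269] ang 99.74272783272212
[-0.819 -0.311 -1.79 ] [ 0.602 -0.306  0.17 ]
```

```bash
python3 -m creep '[[[1,-0.028,0,0,0,0,0],[1,-0.028,0,0,0,0,0],[1,-0.028,0,0,0,0,0],[1,-0.03,0,0,0,0,0],[1,0,0,0,0,0,0],[1,0,0,0.03,0,0,0],[1,0,0,0.03,0,0,0],[1,0,0,0.025,0,0,0],[1,0,0,0,0,0,0],[1,0,0,0,0,0,0]]]'
python3 lid.py; python3 parts.py rubber_bung matchbox stir_bar | grep top
```

```text
clock: 68.5
position: [0.6011, -0.4202, 0.0838]
tool_rot: [-3.141, -0.0, 1.571]
force: [-0.3, 0.3, 1.2]
grip_width: -0.0001
finger_force: 0.0
top 0.65 542 z [0.044 0.086 0.137] y [-0.381 -0.368 -0.27 ] ang 100.20531438772099
side 0.487 681 z [0.044 0.088 0.132] y [-0.411 -0.372 -0.276] ang 102.92746292038527
side 0.65 683 z [0.044 0.088 0.189] y [-0.406 -0.368 -0.334] ang 99.63843601809135
[-0.598 -0.629 -0.78 ] [ 0.602 -0.421  0.085]
top rubber_bung 0.69 [399. 210.  15.  18.] [ 0.6424 -0.3077  0.042 ] [ 644.  -306.8] [28.1 28.8] 33.3
top rubber_bung 0.64 [171. 249.  73.  13.] [0.569  0.1861 0.0327] [569.6 189.7] [ 24.2 150.2] 0.4
top matchbox 0.67 [401. 253.  15.  17.] [ 0.558  -0.3068  0.0315] [ 553.6 -312.1] [35.9 35.7] 88.6
```

Run:
```python
from h import *
a=grab_frame("top")["image"][170:300,340:480,::-1];b=grab_frame("side")["image"][160:250,260:400,::-1]
cv2.imwrite("pics/case.png",np.vstack([cv2.resize(a,None,fx=2.6,fy=2.6),cv2.resize(b,None,fx=2.6,fy=2.6)]))
```

```text
(no output)
```

View pics/case.png

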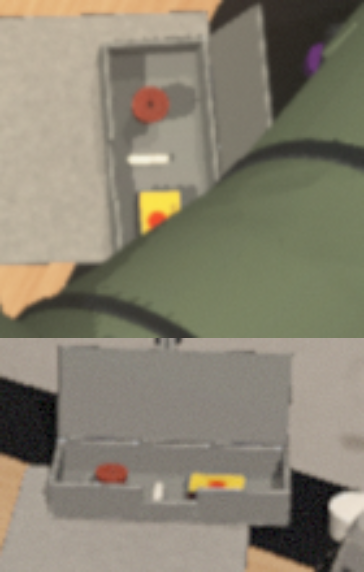

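```bash
python3 -m creep '[[[1,0.0143,0,-0.001,0,0,0],[1,0.0143,0,-0.001,0,0,0],[1,0.0143,0,-0.001,0,0,0],[1,0.0143,0,-0.001,0,0,0],[1,0.0125,0,0.003,0,0,0],[1,0.0125,0,0.004,0,0,0],[1,0.008,0,0.005,0,0,0],[1,0.008,0,0.006,0,0,0],[1,0,0,0,0,0,0]]]'
python3 lid.py
python3 -m creep '[[[1,0.0065,0,0.0075,0,0,0],[1,0.0065,0,0.0075,0,0,0],[1,0.004,0,0.009,0,0,0],[1,0.004,0,0.009,0,0,0],[1,0.002,0,0.009,0,0,0],[1,0.002,0,0.007,0,0,0],[1,0,0,0,0,0,0]]]'
python3 lid.py
```

```text
clock: 70.0
position: [0.6011, -0.3206, 0.0688]
tool_rot: [-3.14, -0.001, 1.572]
force: [0.6, 0.5, 0.1]
grip_width: 0.0
finger_force: 0.0
top 0.65 60 z [0.043 0.048 0.114] y [-0.304 -0.272 -0.269] ang 45.86349917903726
side 0.487 285 z [0.043 0.077 0.14 ] y [-0.449 -0.327 -0.271] ang 45.34834625063118
side 0.65 330 z [0.043 0.086 0.195] y [-0.357 -0.316 -0.269] ang 70.1463568712149
[-0.398 -0.456  0.024] [ 0.601 -0.322  0.07 ]
clock: 70.8
position: [0.6008, -0.2968, 0.0198]
tool_rot: [-3.14, -0.001, 1.571]
force: [-0.0, 0.1, 0.0]
grip_width: 0.0
finger_force: 0.0
side 0.487 363 z [0.044 0.05  0.125] y [-0.449 -0.311 -0.271] ang 6.558646867774074
side 0.65 394 z [0.044 0.05  0.147] y [-0.355 -0.298 -0.267] ang 50.452055096396414
[ 0.485 -0.724  0.732] [ 0.601 -0.297  0.021]
```

Nearly shut. I press down gently until contact.

```bash
python3 -m creep '[[[1,0,0,0.002,0,0,0],[1,0,0,0,0,0,0]]]'
python3 -m creep '[[[1,0,0,0.001,0,0,0],[1,0,0,0,0,0,0]]]'
python3 -m creep '[[[1,0,0,0.001,0,0,0],[1,0,0,0,0,0,0]]]'
```

```text
clock: 71.1
position: [0.6013, -0.2974, 0.0191]
tool_rot: [3.141, 0.0, 1.57]
force: [-0.6, 0.3, -1.1]
grip_width: -0.0002
finger_force: 0.0
clock: 71.3
position: [0.6014, -0.2973, 0.0181]
tool_rot: [3.141, 0.0, 1.57]
force: [0.4, 0.8, 0.6]
grip_width: 0.0
finger_force: 0.0
clock: 71.5
position: [0.6014, -0.2973, 0.0171]
tool_rot: [3.141, 0.0, 1.571]
force: [0.7, 0.6, 1.7]
grip_width: -0.0003
finger_force: 1.0
```

```bash
python3 -m creep '[[[1,0,0,0.001,0,0,0],[1,0,0,0,0,0,0]]]'
python3 -m creep '[[[1,0,0,0.001,0,0,0],[1,0,0,0,0,0,0]]]'
```

```text
clock: 71.7
position: [0.6015, -0.2974, 0.0169]
tool_rot: [3.141, -0.0, 1.571]
force: [-4.8, 3.1, 14.7]
grip_width: -0.0001
finger_force: 7.5
clock: 71.9
position: [0.6016, -0.2974, 0.0167]
tool_rot: [3.141, -0.0, 1.57]
force: [-7.8, 5.9, 27.3]
grip_width: -0.0002
finger_force: 13.8
```

```bash
python3 -m creep '[[[1,0,0,-0.005,0,0,0],[1,0,0,-0.03,0,0,0],[1,0,0,-0.03,0,0,0],[1,0,0,-0.04,0,0,0],[1,0.03,0,-0.04,0,0,0],[1,0.033,0,0,0,0,0],[1,0.033,0,0,0,0,0],[1,0.033,0,0,0,0,0],[1,0.033,0,0,0,0,0],[1,0.033,0,0,0,0,0]]]'
python3 -m creep '[[[1,0.033,0,0,0,0,0],[1,0.033,0,0,0,0,0],[1,0.033,0,0,0,0,0],[1,0.033,0,0,0,0,0],[1,0,0,0,0,0,0],[1,0,0,0,0,0,0]]]'
python3 lid.py; python3 bar.py .08 .32 top side; python3 parts.py blade blade_mat salve_tin marker ptfe_reel | grep -v "side bl"
```

```text
clock: 72.9
position: [0.6012, -0.1009, 0.16]
tool_rot: [3.142, -0.0, 1.571]
force: [0.9, -0.1, 0.1]
grip_width: 0.0003
finger_force: 0.0
clock: 73.5
position: [0.6013, 0.0302, 0.1599]
tool_rot: [-3.141, 0.0, 1.572]
force: [-1.0, -0.4, 0.5]
grip_width: 0.0
finger_force: 0.0
top 0.487 884 z [0.048 0.052 0.056] y [-0.365 -0.318 -0.274] ang 10.600716752791023
top 0.65 818 z [0.047 0.052 0.055] y [-0.362 -0.315 -0.27 ] ang 9.633201445277404
side 0.487 373 z [0.044 0.049 0.115] y [-0.449 -0.312 -0.271] ang 7.9962502782628935
side 0.65 200 z [0.043 0.049 0.052] y [-0.328 -0.285 -0.265] ang 3.8748401472932956
[ 0.472 -0.363 -0.107] [0.601 0.029 0.16 ]
top 168 [0.5696 0.1309 0.0327] slope -0.11270766715263587 y [0.1147 0.1498] x [0.5598 0.5802]
side 762 [0.5719 0.198  0.0303] slope -0.00902050010380465 y [0.1187 0.2665] x [0.562  0.5819]
top blade 0.74 [250. 192.  22.   9.] [0.703  0.0219 0.0245] [703.9  21.2] [20.6 45.7] 3.4
top blade 0.15 [407. 237.  47. 101.] [ 0.5861 -0.316   0.0517] [ 594.4 -322.6] [230.3 105. ] 1.1
top blade_mat 0.72 [253. 195.  28.  26.] [0.6829 0.0045 0.0142] [690.9 
[... 484 characters left out ...]
[48.2 50.2] 44.4
top ptfe_reel 0.6 [200. 248.  18.  11.] [0.5686 0.1312 0.0324] [570.1 133.4] [38.4 24.5] 85.2
side salve_tin 0.53 [394. 228.  16.  17.] [ 0.4287 -0.2806  0.0246] [ 425.  -289.6] [59.5 29.4] 59.2
side salve_tin 0.34 [252. 323.  24.  69.] [0.6992 0.1234 0.0251] [702.5 100.8] [ 22.6 204.1] 3.1
side salve_tin 0.23 [317. 360.  20.  66.] [0.5714 0.2074 0.0299] [571.7 190.2] [ 25.7 159.5] 1.8
side marker 0.72 [221. 291.  13.  43.] [ 0.7814 -0.0042  0.0156] [783.3   0.9] [ 14.4 131.5] 6.5
side ptfe_reel 0.93 [426. 344.  25.  24.] [0.3763 0.117  0.012 ] [375.2 107.9] [61.3 51.9] 68.7
side ptfe_reel 0.53 [323. 209.  96.  18.] [ 0.5573 -0.2998  0.0485] [ 572.9 -184.7] [223.4 452.9] 7.9
```

Lid median height is back to the shut value (0.0515), and everything else is in place.

```bash
python3 -c "
from workcell import *
print(job_done())"
```

```text
the job is handed in; nothing more can be done
None
```

The job is handed in with the bar lying on its mat, the bung, matchbox and stir bar in the shut case (no cap was there), and the blade back on its cork mat. The bar's foot slid about 2 cm during the first tip, and I dragged the bar back along the board before the second.

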